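Load the UV curing box behind its sliding sash

TASK

The UV curing box has just been put on the bench, its amber sash still held shut by the transit pin. Draw the pin and park it in the saddle on the box's side, raise the sash fully, move the dropper bottle to one side of the tray's way (standing, and before the tray comes out), pull the tray fully out, lay every coated board that is there flat on it side by side and component side up, as it lies now, then push the tray fully home and lower the sash until it is shut. Leave the other things on the bench alone.

Things in the scene. Friction and masses are not known exactly. Their poses are not given: they have to be found in the camera images.
- uv_box: White UV curing box, 345 mm wide (y), 230 mm deep (x), on feet (underside 33 mm up), roof at 163 mm, fixed on the desk. Origin on the desk (z = 0) under the middle of the front; x points back into the box, y left, z up; the front faces -x. Two aluminium posts 34 x 28 mm at x = 5, y = +-165 mm, 278 mm tall, guide the sash; only the sash stands between them above the roof.
- sash (a joint): Height of the sash above shut, m: 0 = shut, 0.10 = fully raised (stop). Amber pane in an aluminium frame 324 mm wide, 22 thick, 120 tall, at the box's x = 5 mm. It slides straight up and stays where it is left: about 10 N lifts it, 3 N pushes it down. With the pin in it cannot rise. Shut, it holds the tray in; the drawn tray keeps it from shutting.
- sash_bar (a point): Middle of the sash's black handle bar: round, 13 mm thick, 150 mm long along the box's y, on two 10 mm posts 110 mm apart; 198 mm above the desk when shut (298 mm raised), 35 mm above the sash's top rail and the roof. Moves with the sash. Pinch it from above, midway.
- tray (a joint): How far the steel tray is drawn out of the box towards the box's -x, m: 0 = home, 0.195 = fully out (stop). About 3 to 5 N move it; it stays where it is left.
- tray_pull (a point): Middle of the tray's black pull block: 46 mm along the box's y, 18 mm deep and high, 64 mm above the desk, 62 mm in front of the box's origin when home, on a central stem 14 mm wide that passes through a notch in the sash's lower edge. Moves with the tray. Pinch it from above across its 46 mm: a gripper turned the other way may strike the raised sash.
- tray_bed (a point): Centre of the tray's floor (top face, 50 mm above the desk); moves with the tray, axes as the box. Inside its rims the floor is 165 mm (x) by 304 mm (y): three boards lie side by side, long side along x, at y = -92, 0, +92 mm. Side and back rims rise 12 mm above the floor, the front rim 22 mm. Fully out, this point is 90 mm in front of the box's origin.
- pin: Transit pin, loose, 60 g: steel shank 10 mm thick, 56 long, origin at its middle, tip at y = +28 mm; red flat-sided grip 16 x 16 mm from y = -28 to -74 mm. At the start it lies level along the box's y through a 13 mm bore in the right post (box x = 5 mm, 129 mm above the desk) into the sash, grip out to the right (-y). It comes free after 50 mm straight to the box's -y.
- pin_grip (a point): Middle of the pin's red grip (its y = -54 mm), 54 mm from the middle of the shank.
- pin_saddle (a point): Where the middle of the parked pin's shank lies: in a dark folded-steel trough on the box's right wall, box x = 36 mm, 82 mm above the desk, shank level along the box's y, tip towards the wall (40 mm from this point). Trough 14 mm wide, 61 mm long from the wall outwards, open on top, sides flared to 27 mm, rising 16 mm above the shank's axis; let the pin down from above.
- bottle: Dropper bottle, clear with yellow tip, body 36 mm across up to 66 mm high, 106 mm in all, about 60 g, standing upright in front of the box in the tray's way. Origin at the centre of its underside, z axis up.
- board_1: Green circuit board 149 x 62 mm, 6 mm thick, with a black edge holder 16 mm high across its +x end (x = 58 to 75 mm); about 70 g. Origin at the centre of its underside, x along its length, y across its width, z up (component side). Lies flat on the desk at the right; two or three of the four boards are there, the others absent.
- board_2: Green circuit board 149 x 62 mm, 6 mm thick, with a black edge holder 16 mm high across its +x end (x = 58 to 75 mm); about 70 g. Origin at the centre of its underside, x along its length, y across its width, z up (component side). Lies flat on the desk at the right; two or three of the four boards are there, the others absent.
- board_3: Green circuit board 149 x 62 mm, 6 mm thick, with a black edge holder 16 mm high across its +x end (x = 58 to 75 mm); about 70 g. Origin at the centre of its underside, x along its length, y across its width, z up (component side). Lies flat on the desk at the right; two or three of the four boards are there, the others absent.
- board_4: Green circuit board 149 x 62 mm, 6 mm thick, with a black edge holder 16 mm high across its +x end (x = 58 to 75 mm); about 70 g. Origin at the centre of its underside, x along its length, y across its width, z up (component side). Lies flat on the desk at the right; two or three of the four boards are there, the others absent.
- cutters: Red side cutters lying at the desk's front, 97 mm long. Bystander.
- magnifier: Black eyepiece magnifier, 31 mm across, 28 mm high, left front. Bystander.
- pen: White and red pen, 145 mm, at the desk's front edge on the right. Bystander.
- phone_white: White phone, 158 x 78 x 9 mm, on the blue mat at the left. Bystander.
Things that resemble listed ones, but are neither listed nor needed, are in the scene too. Leave any red look-alike of the board_1 alone.

How it is judged:
On the way, in this order (a step that is already met when the one before it is completed fails the run):
1. the pin is out of the bore and lies parked in the saddle, the sash still down (x of pin in the frame of pin_saddle between -0.006 and 0.006 m and y of pin in the frame of pin_saddle between -0.016 and 0.016 m and z of pin in the frame of pin_saddle between -0.006 and 0.006 m and angle between the y axis of pin and the y axis of uv_box, either way round below 0.15 rad and value of joint sash below 0.02 m), for 0.3 s.
2. the sash is raised fully (at least 90 of its 100 mm) (value of joint sash above 0.09 m), for 0.2 s.
3. the bottle stands beside the tray's way and the tray is drawn fully out (at least 185 of its 195 mm) ((y of bottle in the frame of uv_box above 0.18 m or y of bottle in the frame of uv_box below -0.18 m) and angle between bottle's own z axis and vertical below 0.2 rad and height (world z) of bottle below 0.02 m and value of joint tray above 0.185 m), for 0.2 s.
4. every board that is there lies flat on the drawn tray (x of board_1 in the frame of tray_bed between -0.03 and 0.03 m and y of board_1 in the frame of tray_bed between -0.13 and 0.13 m and z of board_1 in the frame of tray_bed between -0.004 and 0.005 m and angle between each of board_1, board_2, board_3, board_4's own z axis and vertical below 0.06 rad and x of board_2 in the frame of tray_bed between -0.03 and 0.03 m and y of board_2 in the frame of tray_bed between -0.13 and 0.13 m and z of board_2 in the frame of tray_bed between -0.004 and 0.005 m and x of board_3 in the frame of tray_bed between -0.03 and 0.03 m and y of board_3 in the frame of tray_bed between -0.13 and 0.13 m and z of board_3 in the frame of tray_bed between -0.004 and 0.005 m and x of board_4 in the frame of tray_bed between -0.03 and 0.03 m and y of board_4 in the frame of tray_bed between -0.13 and 0.13 m and z of board_4 in the frame of tray_bed between -0.004 and 0.005 m and value of joint tray above 0.15 m), for 0.3 s.
5. the tray is home with the boards, the sash still up (x of board_1 in the frame of tray_bed between -0.03 and 0.03 m and y of board_1 in the frame of tray_bed between -0.13 and 0.13 m and z of board_1 in the frame of tray_bed between -0.004 and 0.005 m and angle between each of board_1, board_2, board_3, board_4's own z axis and vertical below 0.06 rad and x of board_2 in the frame of tray_bed between -0.03 and 0.03 m and y of board_2 in the frame of tray_bed between -0.13 and 0.13 m and z of board_2 in the frame of tray_bed between -0.004 and 0.005 m and x of board_3 in the frame of tray_bed between -0.03 and 0.03 m and y of board_3 in the frame of tray_bed between -0.13 and 0.13 m and z of board_3 in the frame of tray_bed between -0.004 and 0.005 m and x of board_4 in the frame of tray_bed between -0.03 and 0.03 m and y of board_4 in the frame of tray_bed between -0.13 and 0.13 m and z of board_4 in the frame of tray_bed between -0.004 and 0.005 m and value of joint tray below 0.005 m and value of joint sash above 0.07 m), for 0.2 s.
At the end, for the whole second after the job is handed in: Sash shut and tray home (within 5 mm); every board present flat on the tray floor inside the rims, component side up; pin in its saddle (6 mm across and in height, 16 mm along, 0.15 rad); bottle upright on the bench, 180 mm or more left or right of the box's middle line; all at rest (value of joint each of sash, tray below 0.005 m and x of board_1 in the frame of tray_bed between -0.03 and 0.03 m and y of board_1 in the frame of tray_bed between -0.13 and 0.13 m and z of board_1 in the frame of tray_bed between -0.004 and 0.005 m and angle between each of board_1, board_2, board_3, board_4's own z axis and vertical below 0.06 rad and x of board_2 in the frame of tray_bed between -0.03 and 0.03 m and y of board_2 in the frame of tray_bed between -0.13 and 0.13 m and z of board_2 in the frame of tray_bed between -0.004 and 0.005 m and x of board_3 in the frame of tray_bed between -0.03 and 0.03 m and y of board_3 in the frame of tray_bed between -0.13 and 0.13 m and z of board_3 in the frame of tray_bed between -0.004 and 0.005 m and x of board_4 in the frame of tray_bed between -0.03 and 0.03 m and y of board_4 in the frame of tray_bed between -0.13 and 0.13 m and z of board_4 in the frame of tray_bed between -0.004 and 0.005 m and x of pin in the frame of pin_saddle between -0.006 and 0.006 m and y of pin in the frame of pin_saddle between -0.016 and 0.016 m and z of pin in the frame of pin_saddle between -0.006 and 0.006 m and angle between the y axis of pin and the y axis of uv_box, either way round below 0.15 rad and (y of bottle in the frame of uv_box above 0.18 m or y of bottle in the frame of uv_box below -0.18 m) and angle between bottle's own z axis and vertical below 0.2 rad and height (world z) of bottle below 0.02 m and linear speed of each of pin, bottle, board_1, board_2, board_3, board_4 below 0.02 m/s); the robot touches nothing.
It fails at once if the tray comes out more than 30 mm while the bottle is still in its way (value of joint tray above 0.03 m and y of bottle in the frame of uv_box between -0.17 and 0.17 m).
It fails at once if the bottle is knocked over (angle between bottle's own z axis and vertical above 0.7 rad).
It fails at once if a bystander (cutters, magnifier, pen, white phone) is shifted by more than 4 cm (distance of any of cutters, magnifier, pen, phone_white from where it was at the start of the episode above 0.04 m).
Of board_1, board_2, board_3, board_4 only 2 to 3 are there at a start; the rules pass over those that are not, and their reading is None.
At some moment in a run one of board_1, board_2, board_3, board_4 may be knocked a few centimetres aside while the robot is not near it.
It also fails if it takes over 210 s, if anything falls off the work surface, if the arm or the gripper's body presses on something with over 40 N, if the wrist force passes 120 N, or if a joint passes its speed limit or range.

ROBOT

A 6-joint arm with a two-finger parallel gripper is mounted at the origin on a cart in front of the work surface, level with it; the furniture and walls round the work are solid. World frame = base frame: x ahead of the robot, y to its left, z up, the work surface at z = 0. Lengths are in m, angles in rad, forces in N, time in s.
With the tool pointing down it reaches from about 0.375 to 0.825 m from the base axis. Payload 5.5 kg.
Tool frame: the origin (TCP) lies at the very end of the fingers, on their centre line; the grasp point (between the pads) lies 19 mm behind it; z points along the fingers, y is the line along which they close (so a half turn about z gives the same grasp; the last joint's range is limited). The gripper opens to 85 mm and grips with 20 to 120 N. Pads are 22 mm wide; open, the fingers measure 114 mm over their backs; the gripper's body (76 mm by 85 mm) begins 54 mm behind the grasp point. The pads swing forward as they close: fully open they stand 13 mm farther back than shut.
Start: joints at [1.211, 0.314, -0.047, 1.21, 0, 1.571], TCP at [0.211, 0.562, 0.203] pointing down, gripper open.
Joint ranges: [-2.67, 2.67], [-0.69, 1.73], [-1.03, 1.25], [-2.08, 2.16], [-1.42, 1.45], [-3.14, 3.14]. Speed limits (rad/s): [2.39, 2.39, 3.01, 3.14, 3.14, 3.14].

INTERFACE

Orientations are given as [roll, pitch, yaw] about the fixed x, y, z axes, in that order (R = Rz(yaw) Ry(pitch) Rx(roll)).
In Python, from cell import bot, imaging gives the robot as it stands.
- The arm moves only by the tool apply_moves, never from a script. Its argument "series" is a list of rows, each an object with "translation": the shift along the tool's x, y, z in units of 0.2 m (1.0 is 0.2 m), a list of three; "dr": the turn, a rotation vector about the tool's x, y, z in units of 30 degrees (1.0 is 30 degrees), a list of three. In form: [{"translation": [dx, dy, dz], "dr": [rx, ry, rz]}, ...]. A call has 1 to 20 rows; each row shifts and turns the commanded pose from where the row before left it, along the tool's axes as they then stand; what a row does not reach is not made up. A row lasts 1/12 s, in which the tool goes at most 41.7 mm and 7.16 degrees, less where a joint would pass 70% of its speed; a pose out of reach is approached as far as the arm can. A call with a number of a shift or a turn outside -1 to 1 is refused whole. A call with a gripper value outside its range is refused whole. "claw" is the opening, from 0 (shut) to 1 (fully open), set as the call begins (left out, the last holds). The fingers move at their own pace and stop on an object; "newtons" is the grip in N (left out, the last holds). Time passes only in rows, so rows that do not move let the fingers close. It gives the time, the measured TCP pose, the force, the opening and the grip force at its end, in the units of the state.
- bot.sense(): the state, without advancing time (a new reading comes with each control period).
- imaging.read_camera(name): name is "scene" or "top"; returns a dict with "image" (480x640x3 uint8, red, green, blue), "mtx" (3x3 intrinsics, pixels), "k1" (the pictures are not rectified: a ray, as slopes to the right and down, at radius r is drawn at 1 + k1 r^2 times it, then the intrinsics apply), "view" (4x4, takes a point from world to camera coordinates). Camera axes: x right, y up, looking along -z (the intrinsics and any distortion apply to the point x, -y, -z); pixel columns grow to the right and rows downward; lengths in m; the calibration is good to about 2 mm. A picture is of the moment at which its call begins. There is no depth.
- bot.job_done(): hands the job in; it is judged then, once.
The state is a dict: "time_s": time; "joint_pos": joint angles; "qvel": joint speeds; "effort": joint torques, N m; "eef_pos": TCP position; "eef_rot": TCP orientation; "contact_force": force on the tool from outside, world axes, zero at the start; "wrist_torque": the same for the moment, N m; "finger_gap": finger opening in m; "grip_force": force on a finger pad.
Only numpy, scipy, OpenCV 4.12 (cv2) and the standard library are available. Lean on these libraries where they do the work, as an engineer would, in place of code of your own. Each camera call takes 0.05 s, during which the arm holds its last target. There are 200 camera calls.

## Working session

There is one attempt and no reset: what is moved stays moved. The work goes in short steps, Python scripts to look and compute and a tool call to move; the robot and the scene stay as the last step left them, time stands still between calls to the robot, and variables do not carry over. Pictures are saved under pics/ and viewed, at most 14 in all, crops included, and the job is handed in when it is done.

Besides the shell and the picture viewer there is one more tool, called after "Request:" as name(argument=value, ...), one argument or row to a line, values as JSON. apply_moves: Moves the arm, as the interface text tells. Its arguments: {"type":"object","properties":{"series":{"type":"array"},"claw":{"type":"number"},"newtons":{"type":"number"}},"required":["series"]}

```bash
mkdir -p pics; cat > h.py <<'E'
import numpy as np,cv2
from cell import bot,imaging
def cam(n,save=None):
    c=imaging.read_camera(n)
    if save: cv2.imwrite('pics/'+save,cv2.cvtColor(c['image'],cv2.COLOR_RGB2BGR))
    return c
def px(c,P):
    P=np.atleast_2d(P); V=np.array(c['view']); q=P@V[:3,:3].T+V[:3,3]
    s=np.c_[q[:,0]/-q[:,2],-q[:,1]/-q[:,2]]; s=s*(1+c['k1']*(s**2).sum(1))[:,None]
    M=np.array(c['mtx']); return s@M[:2,:2].T+M[:2,2]
def world(c,uv,z):
    M=np.array(c['mtx']);uv=np.atleast_2d(uv).astype(float)
    d=(uv-M[:2,2])@np.linalg.inv(M[:2,:2]).T; s=d.copy()
    for _ in range(30): s=d/(1+c['k1']*(s**2).sum(1))[:,None]
    V=np.array(c['view']);R=V[:3,:3];o=-R.T@V[:3,3]
    r=np.c_[s[:,0],-s[:,1],-np.ones(len(s))]@R
    z=np.broadcast_to(z,len(s)); return o+r*((z-o[2])/r[:,2])[:,None]
E
python3 - <<'E'
from h import *
for n in('scene','top'):
    c=cam(n,n+'0.png'); V=np.array(c['view']); print(n,c['mtx'],c['k1'],-V[:3,:3].T@V[:3,3])
print(bot.sense())
E
```

```text
scene [[448.80471879   0.         316.21285493]
 [  0.         448.80471879 234.32235095]
 [  0.           0.           1.        ]] -0.04436349530614488 [ 0.03601091 -0.86724415  0.59715571]
top [[477.59098204   0.         328.7556406 ]
 [  0.         477.59098204 243.94709869]
 [  0.           0.           1.        ]] 0.012205944594881986 [0.44082722 0.07561655 1.45164891]
{'time_s': 0.1, 'joint_pos': array([ 1.21096294e+00,  3.14193198e-01, -4.79425081e-02,  1.21020151e+00,
        3.04283697e-05,  1.57082528e+00]), 'qvel': array([ 8.41055209e-05, -1.88009606e-03,  2.54495222e-03, -4.84507492e-05,
        7.27193201e-04, -1.89026483e-03]), 'effort': array([-3.21716707e-04, -5.40768135e+01,  3.40541053e+01,  1.11430662e-02,
        4.83167742e-05,  6.31595299e-06]), 'eef_pos': array([0.21106785, 0.56106446, 0.20181414]), 'eef_rot': array([-3.14005177e+00, -3.03837170e-05,  2.78173026e+00]), 'contact_force': array([-0.08116546,  0.84548164,  0.32038507]), 'wrist_torque': array([0.02498628, 0.02898715, 0.0030917 ]), 'grip_force': 0.0, 'finger_gap': 0.08539378091032032}
```

View pics/scene0.png

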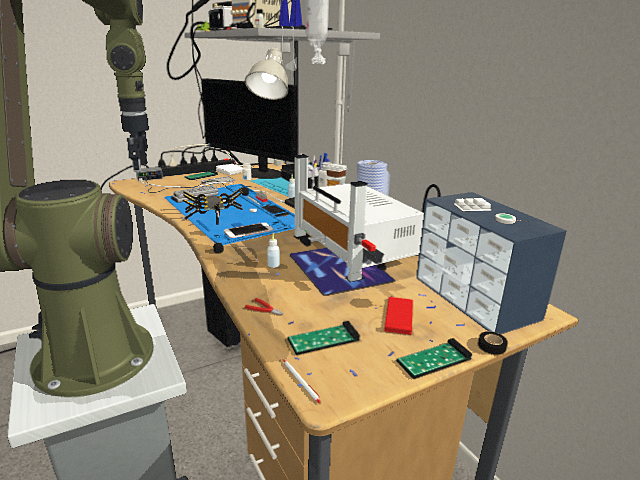

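View pics/top0.png

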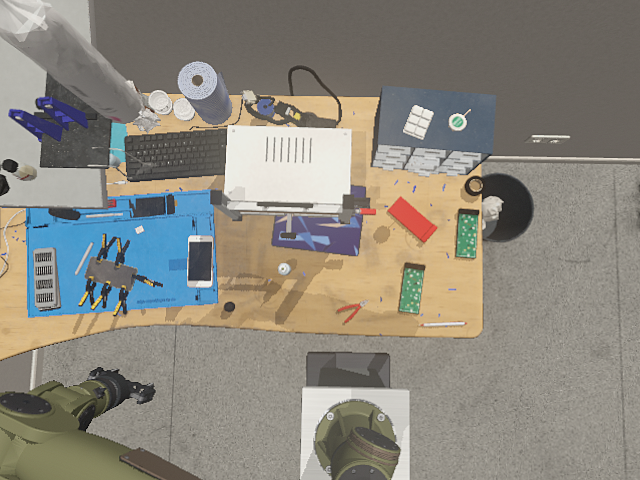

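The scene shows the box, with the red pin grip at scene (370,245) and top (367,212). The bottle is at top (284,268). Two green boards are at top (411,288) and (467,234), and the red look-alike is at (412,218). I'll zoom in for precise pixels.

```bash
python3 - <<'E'
import cv2
t=cv2.imread('pics/top0.png');s=cv2.imread('pics/scene0.png')
def crop(i,x,y,w,h,f,n): cv2.imwrite('pics/'+n,cv2.resize(i[y:y+h,x:x+w],None,fx=f,fy=f,interpolation=cv2.INTER_CUBIC))
crop(t,200,110,200,150,4,'tc1.png')
crop(t,340,170,160,120,5,'tc2.png')
crop(s,280,140,160,150,4,'sc1.png')
E
```

```text
(no output)
```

View pics/tc1.png

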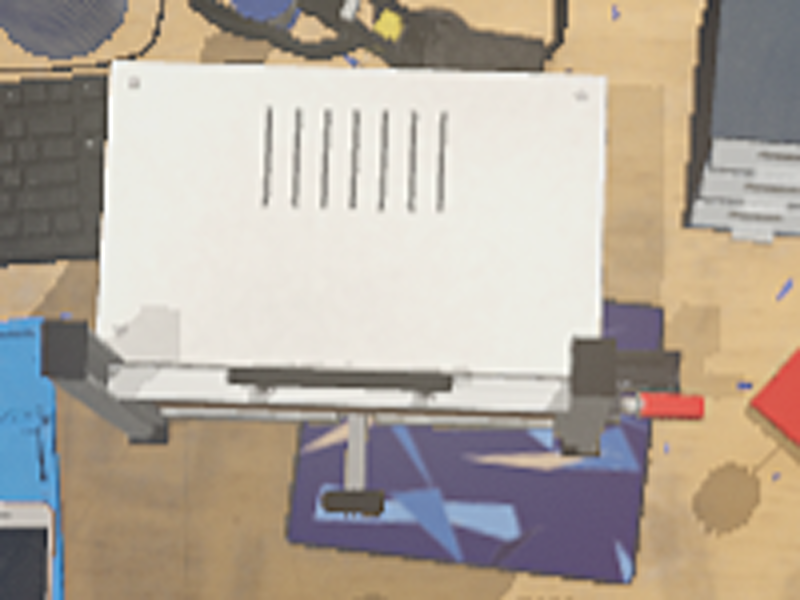

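View pics/sc1.png

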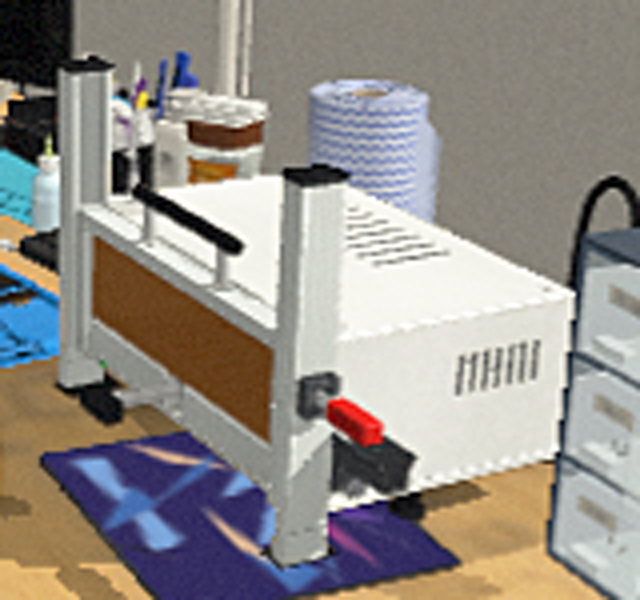

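The top crop gives post-top centres (64,348) and (593,367), bar centre (341,380), pull (352,502), and grip from (638,405) to (703,405). The scene crop gives post tops (86,64) and (316,175), bar ends (140,188) and (240,245), and the grip around (355,422).

```bash
cat > fit.py <<'E'
from h import *
from scipy.optimize import least_squares
T=cam('top');S=cam('scene')
f=lambda L,o:(np.array(L)+.5)/4-.5+o
tp=f([(64,348),(593,367),(341,380),(352,502),(111,61),(605,76)],(200,110))
tm=[(.005,.165,.278),(.005,-.165,.278),(.005,0,.203),(-.062,0,.073),(.23,.1725,.163),(.23,-.1725,.163)]
sp=f([(86,64),(316,175),(190,217)],(280,140)); sm=[(.005,.165,.278),(.005,-.165,.278),(.005,0,.198)]
def W(p,m):
    m=np.array(m);c,s=np.cos(p[2]),np.sin(p[2])
    return np.c_[p[0]+c*m[:,0]-s*m[:,1],p[1]+s*m[:,0]+c*m[:,1],m[:,2]]
r=lambda p:np.r_[(px(T,W(p,tm))-tp).ravel(),(px(S,W(p,sm))-sp).ravel()]
o=least_squares(r,[.6,.1,0],loss='soft_l1');p=o.x
print('box',p,'\n',r(p).reshape(-1,2).round(2))
# grip: box y from top
g=world(T,f([(638,405),(703,405),(671,405)],(200,110)),.137)
R=np.array([[np.cos(p[2]),np.sin(p[2])],[-np.sin(p[2]),np.cos(p[2])]])
print('grip box',(g[:,:2]-p[:2])@R.T)
# boards
im=T['image'];hsv=cv2.cvtColor(im,cv2.COLOR_RGB2HSV)
m=cv2.inRange(hsv,(45,80,40),(90,255,255));m[:, :390]=0;m[:200]=0
m=cv2.morphologyEx(m,cv2.MORPH_CLOSE,np.ones((5,5)))
for c in cv2.findContours(m,0,2)[0]:
    if cv2.contourArea(c)>200:
        w=world(T,c.reshape(-1,2),.006)[:,:2].astype(np.float32);q=cv2.minAreaRect(w*1000);print('board green',q)
k=(cv2.inRange(hsv,(0,0,0),(179,255,50)));k[:, :390]=0;k[:200]=0
for c in cv2.findContours(k,0,2)[0]:
    if cv2.contourArea(c)>40:
        w=world(T,c.reshape(-1,2),.016)[:,:2].astype(np.float32);print('dark',cv2.minAreaRect(w*1000))
c=cv2.resize
i=cv2.cvtColor(im,cv2.COLOR_RGB2BGR);s=cv2.cvtColor(S['image'],cv2.COLOR_RGB2BGR)
a=cv2.resize(i[190:330,390:500],None,fx=4,fy=4,interpolation=2)
b=cv2.resize(i[250:290,265:305],None,fx=6,fy=6,interpolation=2)
d=cv2.resize(s[225:275,255:295],None,fx=6,fy=6,interpolation=2)
e=np.zeros((560,440+240+5,3),np.uint8);e[:560,:440]=a;e[:240,445:]=b;e[250:550,445:]=d;cv2.imwrite('pics/mix.png',e)
E
python3 fit.py
```

```text
box [ 0.65880186  0.20487727 -0.01208636] 
 [[ 0.02  0.11]
 [ 0.05 -0.47]
 [-0.19 -0.43]
 [ 0.49 -0.2 ]
 [ 0.03 -0.07]
 [ 0.73 -0.04]
 [-0.37 -0.64]
 [-0.25 -1.12]
 [-1.37  0.29]]
grip box [[ 0.00449761 -0.20094166]
 [ 0.00593178 -0.24609767]
 [ 0.00522617 -0.22387057]]
board green ((442.3411865234375, -163.47891235351562), (55.061737060546875, 120.44296264648438), 82.9967269897461)
board green ((615.586669921875, -331.31109619140625), (55.93922424316406, 127.80303955078125), 86.20245361328125)
dark ((678.01513671875, -472.41534423828125), (94.03466796875, 112.35391998291016), 75.26343536376953)
```

View pics/mix.png

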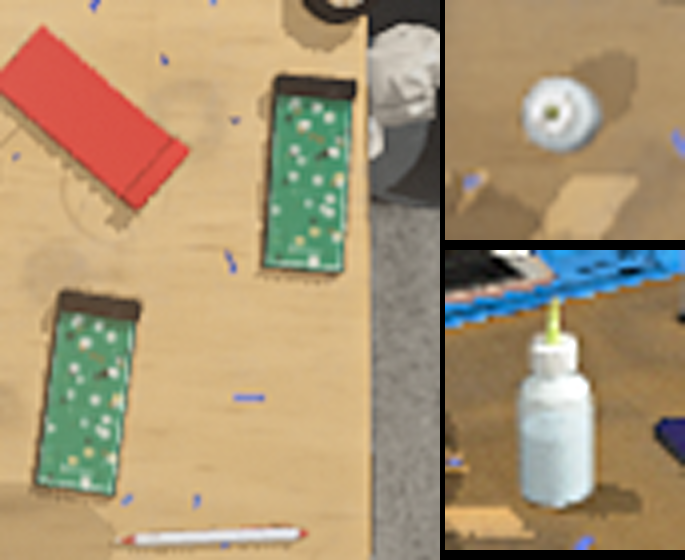

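```bash
cat > h2.py <<'E'
from h import *
from scipy.spatial.transform import Rotation as Ro
BX,BY,BA=0.6588,0.2049,-0.0121
def b2w(x,y,z): return np.array([BX+np.cos(BA)*x-np.sin(BA)*y,BY+np.sin(BA)*x+np.cos(BA)*y,z])
def w2b(p): d=np.array(p[:2])-[BX,BY];c,s=np.cos(BA),np.sin(BA);return np.array([c*d[0]+s*d[1],-s*d[0]+c*d[1],p[2]])
def delta(P,yaw,cur=None,rpy=None):
    """units of shift/turn from current (or given) pose, shift in the tool axes AFTER the turn and before"""
    s=bot.sense(); cur=s['eef_pos'] if cur is None else cur; rpy=s['eef_rot'] if rpy is None else rpy
    R=Ro.from_euler('xyz',rpy);G=Ro.from_euler('xyz',[np.pi,0,yaw]);d=np.array(P)-cur
    print('turn',((R.inv()*G).as_rotvec()/np.radians(30)).round(3),'shift after',(G.inv().apply(d)/.2).round(3),'before',(R.inv().apply(d)/.2).round(3))
    return np.array(P),np.array([np.pi,0,yaw])
E
python3 - <<'E'
from h2 import *
T=cam('top');S=cam('scene')
f=lambda L:(np.array(L)+.5)/4-.5+(390,190)
for n,h,b in(('A',[(62,290),(141,299)],[(36,488),(115,495)]),('B',[(275,74),(356,80)],[(262,267),(342,273)])):
    H=world(T,f(h),.016)[:,:2];F=world(T,f(b),.006)[:,:2];d=H.mean(0)-F.mean(0)
    print(n,(H.mean(0)+F.mean(0))/2,'len',np.hypot(*d),'w',np.hypot(*(H[0]-H[1])),np.hypot(*(F[0]-F[1])),'yaw',np.arctan2(d[1],d[0]))
t=lambda u,v,x0,y0,ox,oy:((u-x0+.5)/6-.5+ox,(v-y0+.5)/6-.5+oy)
w=world(T,[t(553,113,445,0,265,250)],.106);print('tip',w,w2b(w[0]))
print('tip in scene pred',px(S,w),'obs',t(555,300,445,250,255,225),'base pred',px(S,w*[1,1,0]),'obs',t(557,495,445,250,255,225))
for n,u in(('bottom',[(350,312)]),('phone',[(200,262)])):print(n,world(T,u,0))
print('red',world(T,[(412,218),(390,208),(420,240)],.01))
p,r=delta(b2w(.005,-.236,.36),np.pi/2+BA)
E
```

```text
A [ 0.45163019 -0.16413155] len 0.1484200782075983 w 0.05947694409060721 0.059184892550884174 yaw -0.11627179165433588
B [ 0.62065953 -0.32981392] len 0.14635192330222896 w 0.06121841835756126 0.06031110493000286 yaw -0.05690774732791705
tip [[0.49781576 0.21535659 0.106     ]] [-0.16109898  0.00850796  0.106     ]
tip in scene pred [[272.12319719 231.9215887 ]] obs (272.9166666666667, 232.91666666666666) base pred [[272.8222299  265.39495671]] obs (273.25, 265.4166666666667)
bottom [[0.37536861 0.01934572 0.        ]]
phone [[0.51671393 0.47840812 0.        ]]
red [[ 0.66335187 -0.16417715  0.01      ]
 [ 0.692846   -0.09703976  0.01      ]
 [ 0.59650779 -0.18865993  0.01      ]]
turn [-1.000e-03  1.000e-03  2.336e+00] shift after [-2.935  2.284 -0.788] before [-3.148 -1.982 -0.787]
```

Request:
apply_moves(
  series=[
    {"translation": [0, 0, -0.066], "dr": [0, 0, 0.195]},
    {"translation": [0, 0, -0.066], "dr": [0, 0, 0.195]},
    {"translation": [0, 0, -0.066], "dr": [0, 0, 0.195]},
    {"translation": [0, 0, -0.066], "dr": [0, 0, 0.195]},
    {"translation": [0, 0, -0.066], "dr": [0, 0, 0.195]},
    {"translation": [0, 0, -0.066], "dr": [0, 0, 0.195]},
    {"translation": [0, 0, -0.066], "dr": [0, 0, 0.195]},
    {"translation": [0, 0, -0.066], "dr": [0, 0, 0.195]},
    {"translation": [0, 0, -0.066], "dr": [0, 0, 0.195]},
    {"translation": [0, 0, -0.066], "dr": [0, 0, 0.195]},
    {"translation": [0, 0, -0.066], "dr": [0, 0, 0.195]},
    {"translation": [0, 0, -0.066], "dr": [0, 0, 0.195]},
  ],
  claw=0.6,
)

```text
time_s: 1.3
eef_pos: [0.2112, 0.5615, 0.3616]
eef_rot: [-3.142, 0.0, 1.552]
contact_force: [-0.4, -0.1, -0.0]
finger_gap: 0.0514
grip_force: 0.0
```

Request:
apply_moves(
  series=[
    {"translation": [-0.147, 0.114, 0], "dr": [0, 0, 0]},
    {"translation": [-0.147, 0.114, 0], "dr": [0, 0, 0]},
    {"translation": [-0.147, 0.114, 0], "dr": [0, 0, 0]},
    {"translation": [-0.147, 0.114, 0], "dr": [0, 0, 0]},
    {"translation": [-0.147, 0.114, 0], "dr": [0, 0, 0]},
    {"translation": [-0.147, 0.114, 0], "dr": [0, 0, 0]},
    {"translation": [-0.147, 0.114, 0], "dr": [0, 0, 0]},
    {"translation": [-0.147, 0.114, 0], "dr": [0, 0, 0]},
    {"translation": [-0.147, 0.114, 0], "dr": [0, 0, 0]},
    {"translation": [-0.147, 0.114, 0], "dr": [0, 0, 0]},
    {"translation": [-0.147, 0.114, 0], "dr": [0, 0, 0]},
    {"translation": [-0.147, 0.114, 0], "dr": [0, 0, 0]},
    {"translation": [-0.147, 0.114, 0], "dr": [0, 0, 0]},
    {"translation": [-0.147, 0.114, 0], "dr": [0, 0, 0]},
    {"translation": [-0.147, 0.114, 0], "dr": [0, 0, 0]},
    {"translation": [-0.147, 0.114, 0], "dr": [0, 0, 0]},
    {"translation": [-0.147, 0.114, 0], "dr": [0, 0, 0]},
    {"translation": [-0.147, 0.114, 0], "dr": [0, 0, 0]},
    {"translation": [-0.147, 0.114, 0], "dr": [0, 0, 0]},
    {"translation": [-0.147, 0.114, 0], "dr": [0, 0, 0]},
  ],
)

```text
time_s: 2.97
eef_pos: [0.6596, -0.0345, 0.361]
eef_rot: [3.141, -0.0, 1.556]
contact_force: [0.8, 1.2, -0.2]
finger_gap: 0.0516
grip_force: 0.0
```

```bash
python3 - <<'E'
from h2 import *
s=bot.sense();print(s['time_s'],s['eef_pos'],s['eef_rot'],s['finger_gap'],s['joint_pos'],s['contact_force'])
p,r=delta(b2w(.005,-.236,.15),np.pi/2+BA)
E
```

```text
2.9667 [ 0.65962728 -0.03454284  0.36098483] [ 3.14141158e+00 -8.40190257e-05  1.55637969e+00] 0.05157015483374418 [-5.23688661e-02  4.44845603e-01  4.98073238e-01  1.62384620e+00
  9.08290954e-05  1.53284411e+00] [ 0.77995038  1.19695467 -0.15571526]
turn [ 0.    -0.    -0.004] shift after [0.017 0.006 1.055] before [0.017 0.006 1.055]
```

Request:
apply_moves(
  series=[
    {"translation": [0.012, 0.006, 0], "dr": [0, 0, 0]},
    {"translation": [0, 0, 0.12], "dr": [0, 0, 0]},
    {"translation": [0, 0, 0.12], "dr": [0, 0, 0]},
    {"translation": [0, 0, 0.12], "dr": [0, 0, 0]},
    {"translation": [0, 0, 0.12], "dr": [0, 0, 0]},
    {"translation": [0, 0, 0.12], "dr": [0, 0, 0]},
    {"translation": [0, 0, 0.12], "dr": [0, 0, 0]},
    {"translation": [0, 0, 0.12], "dr": [0, 0, 0]},
    {"translation": [0, 0, 0.12], "dr": [0, 0, 0]},
    {"translation": [0, 0, 0.1], "dr": [0, 0, 0]},
    {"translation": [0, 0, 0.1], "dr": [0, 0, 0]},
    {"translation": [0, 0, 0.095], "dr": [0, 0, 0]},
    {"translation": [0, 0, 0], "dr": [0, 0, 0]},
    {"translation": [0, 0, 0], "dr": [0, 0, 0]},
  ],
)

```text
time_s: 4.13
eef_pos: [0.6589, -0.0303, 0.1091]
eef_rot: [-3.139, -0.0, 1.557]
contact_force: [-0.4, -0.5, 1.1]
finger_gap: 0.0514
grip_force: 0.0
```

```bash
python3 - <<'E'
from h2 import *
s=bot.sense();print(w2b(s['eef_pos']),s['contact_force'])
T=cam('top');S=cam('scene')
a=cv2.resize(T['image'][170:250,330:410],None,fx=5,fy=5,interpolation=2)
b=cv2.resize(S['image'][200:280,330:410],None,fx=5,fy=5,interpolation=2)
cv2.imwrite('pics/g1.png',np.hstack([a,b])[:,:,::-1])
E
```

```text
[ 0.00291639 -0.23514896  0.10907254] [-0.41378573 -0.48002976  1.12976051]
```

View pics/g1.png

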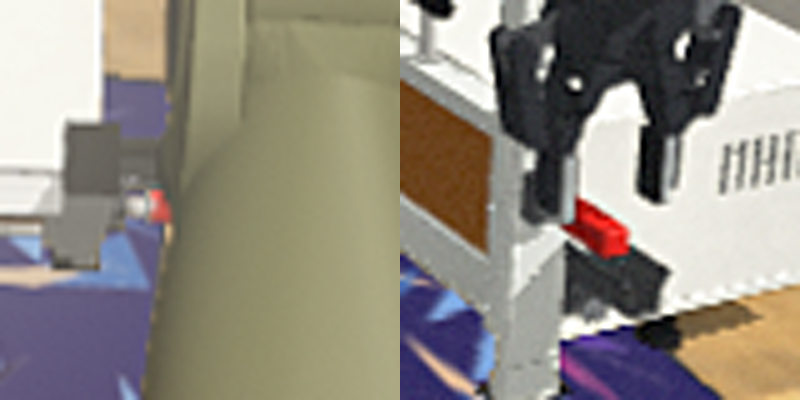

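The fingers straddle the grip in x (crop tips at about (560,220) and (655,200)) but look high. I'll check by projecting where the tips should be.

```bash
python3 - <<'E'
from h2 import *
S=cam('scene');q=lambda P:((px(S,P)-[330,200])*5+[400,0]).round()
for n,P in(('tcp',b2w(.003,-.235,.109)),('lf tip',b2w(.003-.026,-.246,.109)),('rf tip',b2w(.003+.026,-.246,.109)),('grip end',b2w(.005,-.246,.129)),('grip in',b2w(.005,-.2,.129)),('+10 lf',b2w(.003-.026,-.246,.119)),('+10 rf',b2w(.003+.026,-.246,.119))):print(n,q(P))
E
```

```text
tcp [[595. 267.]]
lf tip [[564. 286.]]
rf tip [[649. 266.]]
grip end [[613. 239.]]
grip in [[563. 206.]]
+10 lf [[566. 268.]]
+10 rf [[651. 248.]]
```

```bash
python3 - <<'E'
from h2 import *
S=cam('scene');s=bot.sense();print(s['eef_pos'],s['joint_pos'])
im=S['image'][:,:,::-1].copy();im0=cv2.imread('pics/scene0.png')
def mk(i,P):
    for p in P:
        u=px(S,p)[0]; cv2.circle(i,(int(u[0]*4+2),int(u[1]*4+2)),4,(255,0,255),1)
A=cv2.resize(im,None,fx=4,fy=4,interpolation=2);B=cv2.resize(im0,None,fx=4,fy=4,interpolation=2)
e=s['eef_pos'];mk(A,[e,e+[0,0,.019],e+[0,0,.073]])
e0=np.array([.211,.561,.2018]);mk(B,[e0,e0+[0,0,.019],e0+[0,0,.073]])
cv2.imwrite('pics/g2.png',np.hstack([A[480:1080,1300:1700],B[300:900,340:740]]))
E
```

```text
[ 0.66125376 -0.03046858  0.11179896] [-4.60528691e-02  4.72013173e-01 -2.56074528e-02  1.07051624e+00
  1.55536626e-05  1.53895663e+00]
```

View pics/g2.png

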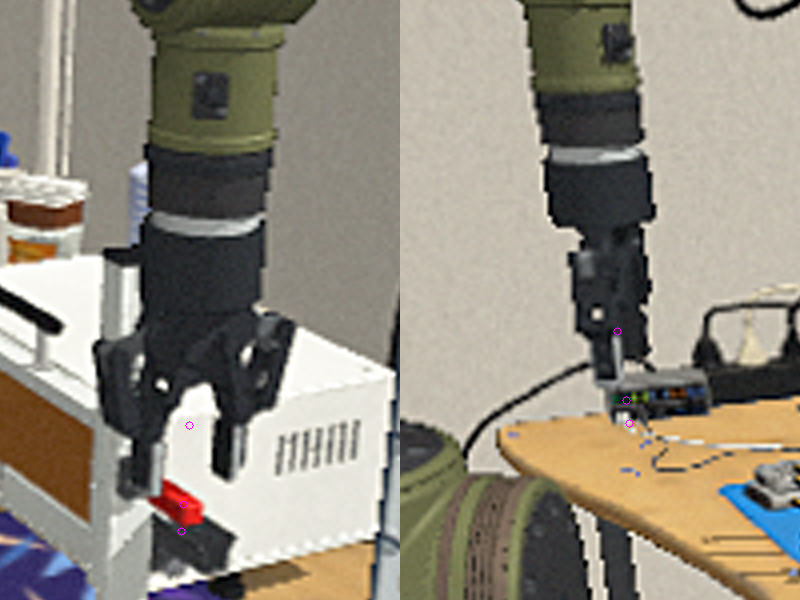

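The fingertips show at about (190,483) in the crop, but the TCP marker sits at (181,531), so the tips appear higher than reported. Closing gently will tell which is right.

Request:
apply_moves(
  series=[
    {"translation": [0, 0, 0], "dr": [0, 0, 0]},
    {"translation": [0, 0, 0], "dr": [0, 0, 0]},
    {"translation": [0, 0, 0], "dr": [0, 0, 0]},
    {"translation": [0, 0, 0], "dr": [0, 0, 0]},
    {"translation": [0, 0, 0], "dr": [0, 0, 0]},
    {"translation": [0, 0, 0], "dr": [0, 0, 0]},
  ],
  claw=0,
  newtons=25,
)

```text
time_s: 4.83
eef_pos: [0.66, -0.0305, 0.11]
eef_rot: [-3.142, -0.0, 1.557]
contact_force: [0.4, -0.2, -1.3]
finger_gap: 0.0001
grip_force: 0.0
```

```bash
python3 - <<'E'
from h2 import *
S=cam('scene');s=bot.sense();print(w2b(s['eef_pos']),s['finger_gap'],s['grip_force'],s['contact_force'])
im=S['image'][:,:,::-1].copy()
A=cv2.resize(im,None,fx=4,fy=4,interpolation=2);e=s['eef_pos']
for p in[e,e+[0,0,.019]]:
    u=px(S,p)[0]; cv2.circle(A,(int(u[0]*4+2),int(u[1]*4+2)),3,(255,0,255),1)
cv2.imwrite('pics/g3.png',A[700:1080,1300:1700])
E
```

```text
[ 0.00409008 -0.23534092  0.10998108] -2.2858396824880705e-05 0.0 [-0.3907327   0.20381322 -0.32690263]
```

View pics/g3.png

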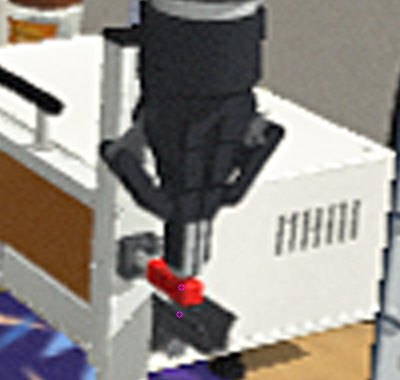

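Shut, the tips sit at (187,273) on top of the red grip, and the gap reads 0. So the real fingertips are about 28 mm above the reported TCP. I'll open, lower by 28 mm, and grip.

Request:
apply_moves(
  series=[
    {"translation": [0, 0, -0.03], "dr": [0, 0, 0]},
    {"translation": [0, 0, 0], "dr": [0, 0, 0]},
    {"translation": [0, 0, 0], "dr": [0, 0, 0]},
    {"translation": [0, 0, 0], "dr": [0, 0, 0]},
    {"translation": [0, 0, 0], "dr": [0, 0, 0]},
    {"translation": [0, 0, 0], "dr": [0, 0, 0]},
    {"translation": [0, 0.004, 0.06], "dr": [0, 0, 0]},
    {"translation": [0, 0, 0.06], "dr": [0, 0, 0]},
    {"translation": [0, 0, 0.05], "dr": [0, 0, 0]},
    {"translation": [0, 0, 0], "dr": [0, 0, 0]},
    {"translation": [0, 0, 0], "dr": [0, 0, 0]},
  ],
  claw=0.6,
)

```text
time_s: 5.8
eef_pos: [0.6595, -0.0304, 0.0802]
eef_rot: [-3.139, -0.0, 1.557]
contact_force: [-0.8, -0.1, -0.5]
finger_gap: 0.051
grip_force: 0.0
```

Request:
apply_moves(
  series=[
    {"translation": [0, 0, 0], "dr": [0, 0, 0]},
    {"translation": [0, 0, 0], "dr": [0, 0, 0]},
    {"translation": [0, 0, 0], "dr": [0, 0, 0]},
    {"translation": [0, 0, 0], "dr": [0, 0, 0]},
    {"translation": [0, 0, 0], "dr": [0, 0, 0]},
    {"translation": [0, 0, 0], "dr": [0, 0, 0]},
    {"translation": [0, 0, 0], "dr": [0, 0, 0]},
    {"translation": [0, 0, 0], "dr": [0, 0, 0]},
  ],
  claw=0,
  newtons=40,
)

```text
time_s: 6.47
eef_pos: [0.6614, -0.0305, 0.0825]
eef_rot: [3.141, -0.0, 1.556]
contact_force: [0.3, 0.6, 2.9]
finger_gap: 0.0155
grip_force: 44.2
```

```bash
python3 - <<'E'
from h2 import *
S=cam('scene');s=bot.sense();print(w2b(s['eef_pos']),s['finger_gap'],s['grip_force'],s['contact_force'],s['wrist_torque'])
im=S['image'][:,:,::-1].copy()
A=cv2.resize(im,None,fx=4,fy=4,interpolation=2)
cv2.imwrite('pics/g4.png',A[700:1080,1300:1700])
E
```

```text
[ 0.00536435 -0.23536425  0.08241683] 0.015319923264889361 44.27423357963562 [ 1.26230964 -0.06328039  2.49571238] [ 0.11036963 -0.13631704  0.0376485 ]
```

View pics/g4.png

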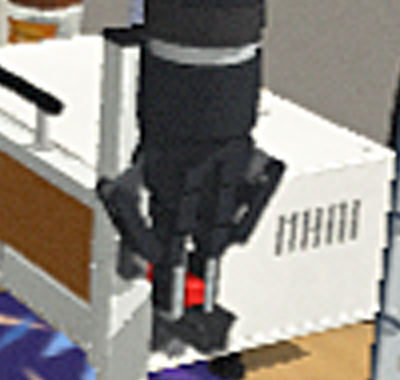

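Gripped: the gap is 15.3 mm with the red grip between the pads. Now drawing it 60 mm to the box's -y.

Request:
apply_moves(
  series=[
    {"translation": [-0.03, 0, 0], "dr": [0, 0, 0]},
    {"translation": [-0.03, 0, 0], "dr": [0, 0, 0]},
    {"translation": [-0.03, 0, 0], "dr": [0, 0, 0]},
    {"translation": [-0.03, 0, 0], "dr": [0, 0, 0]},
    {"translation": [-0.03, 0, 0], "dr": [0, 0, 0]},
    {"translation": [-0.03, 0, 0], "dr": [0, 0, 0]},
    {"translation": [-0.03, 0, 0], "dr": [0, 0, 0]},
    {"translation": [-0.03, 0, 0], "dr": [0, 0, 0]},
    {"translation": [-0.03, 0, 0], "dr": [0, 0, 0]},
    {"translation": [-0.03, 0, 0], "dr": [0, 0, 0]},
    {"translation": [-0.03, 0, 0], "dr": [0, 0, 0]},
    {"translation": [0, 0, 0], "dr": [0, 0, 0]},
  ],
)

```text
time_s: 7.52
eef_pos: [0.6598, -0.0979, 0.0818]
eef_rot: [-3.141, 0.001, 1.555]
contact_force: [-0.9, -1.0, -0.1]
finger_gap: 0.015
grip_force: 43.8
```

```bash
python3 - <<'E'
from h2 import *
T=cam('top');S=cam('scene');s=bot.sense();print(w2b(s['eef_pos']),s['finger_gap'],s['grip_force'],s['contact_force'],s['wrist_torque'])
f=lambda i,x,y:cv2.resize(i[y:y+80,x:x+80],None,fx=5,fy=5,interpolation=2)
cv2.imwrite('pics/g5.png',np.hstack([f(T['image'],330,170),f(S['image'],340,210)])[:,:,::-1])
E
```

```text
[ 0.00469602 -0.30163254  0.08188359] 0.014559344454069489 43.846789598464966 [ 0.43824335  0.03626084 -0.96654441] [-0.02734565  0.01098492  0.00150119]
```

View pics/g5.png

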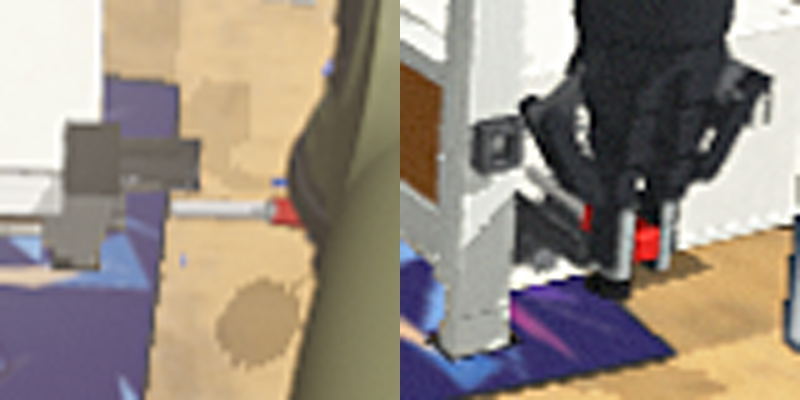

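The pin is out and level-ish. Its tip is at top-crop (168,209), the shank/grip joint at (272,212), and the trough centre-line is at row ~164.

```bash
python3 - <<'E'
from h2 import *
T=cam('top');q=lambda u,v:(330+(u+.5)/5-.5,170+(v+.5)/5-.5)
for n,u,z in(('tip',(168,209),.131),('joint',(272,212),.131),('trough end',(200,166),.098),('trough near',(135,162),.098)):
    print(n,w2b(world(T,[q(*u)],z)[0]).round(4))
s=bot.sense();print(w2b(s['eef_pos']))
E
```

```text
tip [ 0.0044 -0.2127  0.131 ]
joint [ 0.0045 -0.2708  0.131 ]
trough end [ 0.0354 -0.2324  0.098 ]
trough near [ 0.0366 -0.1951  0.098 ]
[ 0.00474349 -0.30133004  0.08195407]
```

Request:
apply_moves(
  series=[
    {"translation": [0, 0.04, 0], "dr": [0, 0, 0]},
    {"translation": [0, 0.04, 0], "dr": [0, 0, 0]},
    {"translation": [0, 0.04, 0], "dr": [0, 0, 0]},
    {"translation": [0, 0.036, 0], "dr": [0, 0, 0]},
    {"translation": [0.033, 0, 0], "dr": [0, 0, 0]},
    {"translation": [0.033, 0, 0], "dr": [0, 0, 0]},
    {"translation": [0.033, 0, 0], "dr": [0, 0, 0]},
    {"translation": [0.033, 0, 0], "dr": [0, 0, 0]},
    {"translation": [0, 0, 0.03], "dr": [0, 0, 0]},
    {"translation": [0, 0, 0.03], "dr": [0, 0, 0]},
    {"translation": [0, 0, 0.03], "dr": [0, 0, 0]},
    {"translation": [0, 0, 0.03], "dr": [0, 0, 0]},
    {"translation": [0, 0, 0], "dr": [0, 0, 0]},
    {"translation": [0, 0, 0], "dr": [0, 0, 0]},
  ],
)

```text
time_s: 8.83
eef_pos: [0.6908, -0.0708, 0.0571]
eef_rot: [-3.14, -0.0, 1.556]
contact_force: [-0.4, -0.3, -0.7]
finger_gap: 0.0151
grip_force: 43.9
```

```bash
python3 - <<'E'
from h2 import *
T=cam('top');S=cam('scene');s=bot.sense();print(w2b(s['eef_pos']),s['finger_gap'],s['grip_force'],s['contact_force'],s['wrist_torque'])
f=lambda i,x,y:cv2.resize(i[y:y+80,x:x+80],None,fx=5,fy=5,interpolation=2)
cv2.imwrite('pics/g6.png',np.hstack([f(T['image'],330,170),f(S['image'],340,210)])[:,:,::-1])
E
```

```text
[ 0.03606331 -0.27528883  0.05800875] 0.015098105564512248 43.856311440467834 [-0.59213936 -0.80182869 -0.67521709] [-0.0089361  -0.00603653  0.03418548]
```

View pics/g6.png

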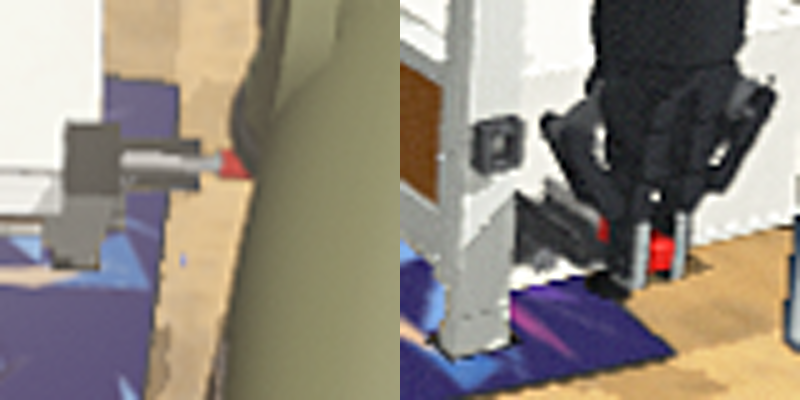

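The pin is aligned over the trough in top-crop rows 158–164. Lowering it in and releasing.

Request:
apply_moves(
  series=[
    {"translation": [0, 0, 0.025], "dr": [0, 0, 0]},
    {"translation": [0, 0, 0.025], "dr": [0, 0, 0]},
    {"translation": [0, 0, 0.025], "dr": [0, 0, 0]},
    {"translation": [0, 0, 0.025], "dr": [0, 0, 0]},
    {"translation": [0, 0, 0.012], "dr": [0, 0, 0]},
    {"translation": [0, 0, 0], "dr": [0, 0, 0]},
    {"translation": [0, 0, 0], "dr": [0, 0, 0]},
  ],
)

```text
time_s: 9.52
eef_pos: [0.6913, -0.0705, 0.0356]
eef_rot: [-3.141, -0.0, 1.557]
contact_force: [-1.1, -0.8, 2.4]
finger_gap: 0.0151
grip_force: 44.3
```

Request:
apply_moves(
  series=[
    {"translation": [0, 0, 0], "dr": [0, 0, 0]},
    {"translation": [0, 0, 0], "dr": [0, 0, 0]},
    {"translation": [0, 0, 0], "dr": [0, 0, 0]},
    {"translation": [0, 0, 0], "dr": [0, 0, 0]},
  ],
  claw=0.35,
)

```text
time_s: 9.85
eef_pos: [0.6915, -0.0705, 0.0354]
eef_rot: [-3.141, -0.0, 1.557]
contact_force: [0.1, -0.5, 0.1]
finger_gap: 0.0299
grip_force: 0.0
```

Request:
apply_moves(
  series=[
    {"translation": [0, 0, -0.03], "dr": [0, 0, 0]},
    {"translation": [0, 0, -0.06], "dr": [0, 0, 0]},
    {"translation": [0, 0, -0.1], "dr": [0, 0, 0]},
    {"translation": [0, 0, -0.15], "dr": [0, 0, 0]},
    {"translation": [0, 0, -0.15], "dr": [0, 0, 0]},
    {"translation": [0, 0, -0.15], "dr": [0, 0, 0]},
    {"translation": [0, 0, -0.15], "dr": [0, 0, 0]},
    {"translation": [0, 0, -0.15], "dr": [0, 0, 0]},
    {"translation": [0, 0, -0.15], "dr": [0, 0, 0]},
    {"translation": [0, 0, -0.15], "dr": [0, 0, 0]},
    {"translation": [0, 0, -0.15], "dr": [0, 0, 0]},
    {"translation": [0.15, -0.025, 0], "dr": [0, 0, 0]},
    {"translation": [0.15, -0.025, 0], "dr": [0, 0, 0]},
    {"translation": [0.15, -0.025, 0], "dr": [0, 0, 0]},
    {"translation": [0.15, -0.025, 0], "dr": [0, 0, 0]},
    {"translation": [0.15, -0.025, 0], "dr": [0, 0, 0]},
    {"translation": [0.15, -0.025, 0], "dr": [0, 0, 0]},
  ],
)

```text
time_s: 11.27
eef_pos: [0.6637, 0.1112, 0.3152]
eef_rot: [3.14, -0.0, 1.556]
contact_force: [0.9, 0.1, 0.8]
finger_gap: 0.03
grip_force: 0.0
```

```bash
python3 - <<'E'
from h2 import *
T=cam('top');S=cam('scene')
print(w2b(bot.sense()['eef_pos']))
pts=[b2w(.036,-.2125-.028,.082+.008),b2w(.036,-.2125-.074,.082+.008)]
print('exp',px(T,pts),px(S,pts))
for c in(T,S):
    h=cv2.cvtColor(c['image'],cv2.COLOR_RGB2HSV);m=cv2.inRange(h,(0,150,90),(6,255,255))|cv2.inRange(h,(174,150,90),(179,255,255));
    n,l,st,ce=cv2.connectedComponentsWithStats(m)
    for i in range(1,n):
        if st[i][4]>25:print(st[i],ce[i].round(1))
p,r=delta(b2w(.005,0,.26),np.pi/2+BA)
E
```

```text
[ 0.00548418 -0.09041131  0.31513823]
exp [[372.1930389  203.19445372]
 [388.14868576 203.69153424]] [[380.30040822 258.55197803]
 [391.01872759 265.81666351]]
[388 197  49  45 942] [412.  219.3]
[374 201  15   6  73] [380.5 203.7]
[256 196  11   6  27] [261.6 199. ]
[379 259  15  13 109] [386.1 265.1]
[384 297  29  38 908] [398.8 315.7]
[245 298  29  14 168] [260.1 306.2]
turn [ 0.002 -0.004  0.006] shift after [ 0.452 -0.002  0.276] before [ 0.452 -0.001  0.277]
```

The pin is parked: top centroid (380.5,203.7) against an expected (380.2,203.4). Next, the sash bar.

Request:
apply_moves(
  series=[
    {"translation": [0.15, 0, 0], "dr": [0, 0, 0]},
    {"translation": [0.15, 0, 0], "dr": [0, 0, 0]},
    {"translation": [0.152, 0, 0], "dr": [0, 0, 0]},
    {"translation": [0, 0, 0.12], "dr": [0, 0, 0]},
    {"translation": [0, 0, 0.12], "dr": [0, 0, 0]},
    {"translation": [0, 0, 0.12], "dr": [0, 0, 0]},
    {"translation": [0, 0, 0.12], "dr": [0, 0, 0]},
    {"translation": [0, 0, 0.12], "dr": [0, 0, 0]},
    {"translation": [0, 0, 0.12], "dr": [0, 0, 0]},
    {"translation": [0, 0, 0.1], "dr": [0, 0, 0]},
    {"translation": [0, 0, 0], "dr": [0, 0, 0]},
    {"translation": [0, 0, 0], "dr": [0, 0, 0]},
  ],
  claw=0.6,
)

```text
time_s: 12.37
eef_pos: [0.6648, 0.1995, 0.1496]
eef_rot: [-3.14, 0.001, 1.556]
contact_force: [-0.5, 0.1, 0.7]
finger_gap: 0.0511
grip_force: 0.0
```

Request:
apply_moves(
  series=[
    {"translation": [0, 0, 0], "dr": [0, 0, 0]},
    {"translation": [0, 0, 0], "dr": [0, 0, 0]},
    {"translation": [0, 0, 0], "dr": [0, 0, 0]},
    {"translation": [0, 0, 0], "dr": [0, 0, 0]},
    {"translation": [0, 0, 0], "dr": [0, 0, 0]},
    {"translation": [0, 0, 0], "dr": [0, 0, 0]},
    {"translation": [0, 0, 0], "dr": [0, 0, 0]},
    {"translation": [0, 0, 0], "dr": [0, 0, 0]},
  ],
  claw=0,
  newtons=60,
)

```text
time_s: 13.03
eef_pos: [0.6633, 0.2006, 0.1518]
eef_rot: [-3.139, -0.001, 1.557]
contact_force: [-10.3, 0.3, 9.4]
finger_gap: 0.0109
grip_force: 58.5
```

Request:
apply_moves(
  series=[
    {"translation": [0, 0, -0.02], "dr": [0, 0, 0]},
    {"translation": [0, 0, -0.04], "dr": [0, 0, 0]},
    {"translation": [0, 0, -0.04], "dr": [0, 0, 0]},
    {"translation": [0, 0, -0.04], "dr": [0, 0, 0]},
    {"translation": [0, 0, -0.04], "dr": [0, 0, 0]},
    {"translation": [0, 0, -0.04], "dr": [0, 0, 0]},
    {"translation": [0, 0, -0.04], "dr": [0, 0, 0]},
    {"translation": [0, 0, -0.04], "dr": [0, 0, 0]},
    {"translation": [0, 0, -0.04], "dr": [0, 0, 0]},
    {"translation": [0, 0, -0.04], "dr": [0, 0, 0]},
    {"translation": [0, 0, -0.04], "dr": [0, 0, 0]},
    {"translation": [0, 0, -0.04], "dr": [0, 0, 0]},
    {"translation": [0, 0, -0.02], "dr": [0, 0, 0]},
    {"translation": [0, 0, -0.01], "dr": [0, 0, 0]},
    {"translation": [0, 0, 0], "dr": [0, 0, 0]},
  ],
)

```text
time_s: 14.28
eef_pos: [0.6632, 0.2005, 0.2479]
eef_rot: [-3.138, -0.0, 1.557]
contact_force: [-8.2, 2.1, -4.0]
finger_gap: 0.0108
grip_force: 59.1
```

```bash
python3 - <<'E'
from h2 import *
s=bot.sense();print(w2b(s['eef_pos']),s['finger_gap'],s['grip_force'],s['contact_force'])
S=cam('scene')
cv2.imwrite('pics/s7.png',cv2.resize(S['image'][130:290,270:430],None,fx=3,fy=3)[:,:,::-1])
E
```

```text
[ 0.00446852 -0.00430856  0.24793044] 0.010771002457108252 59.0602844953537 [-8.17777051  2.11962028 -4.02959323]
```

View pics/s7.png

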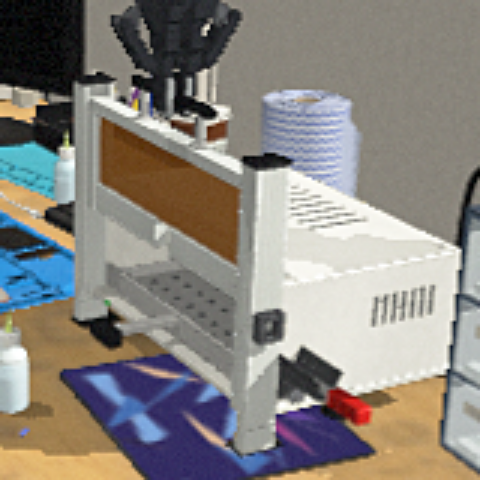

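The sash is up about 97 mm, with the pane between the posts and the tray visible inside. I'll nudge it up, release, and go to the bottle.

Request:
apply_moves(
  series=[
    {"translation": [0, 0, -0.01], "dr": [0, 0, 0]},
    {"translation": [0, 0, 0], "dr": [0, 0, 0]},
    {"translation": [0, 0, 0], "dr": [0, 0, 0]},
  ],
)

```text
time_s: 14.58
eef_pos: [0.6632, 0.2005, 0.2494]
eef_rot: [-3.137, -0.0, 1.557]
contact_force: [-7.9, 2.0, -6.8]
finger_gap: 0.011
grip_force: 58.8
```

Request:
apply_moves(
  series=[
    {"translation": [0, 0, 0], "dr": [0, 0, 0]},
    {"translation": [0, 0, 0], "dr": [0, 0, 0]},
    {"translation": [0, 0, 0], "dr": [0, 0, 0]},
    {"translation": [0, 0, 0], "dr": [0, 0, 0]},
    {"translation": [0, 0, 0], "dr": [0, 0, 0]},
    {"translation": [0, 0, -0.08], "dr": [0, 0, 0]},
    {"translation": [0, 0, -0.11], "dr": [0, 0, 0]},
    {"translation": [0, 0, -0.11], "dr": [0, 0, 0]},
    {"translation": [0.012, -0.14, 0], "dr": [0, 0, 0]},
    {"translation": [0.012, -0.14, 0], "dr": [0, 0, 0]},
    {"translation": [0.012, -0.14, 0], "dr": [0, 0, 0]},
    {"translation": [0.012, -0.14, 0], "dr": [0, 0, 0]},
    {"translation": [0.012, -0.14, 0], "dr": [0, 0, 0]},
    {"translation": [0.004, -0.13, 0], "dr": [0, 0, 0]},
    {"translation": [0, 0, 0], "dr": [0, 0, 0]},
  ],
  claw=0.95,
)

```text
time_s: 15.83
eef_pos: [0.4958, 0.2155, 0.311]
eef_rot: [-3.141, -0.001, 1.558]
contact_force: [0.8, 0.8, 0.4]
finger_gap: 0.0808
grip_force: 0.0
```

```bash
python3 - <<'E'
from h2 import *
s=bot.sense();print(s['eef_pos'],s['finger_gap'],s['contact_force'])
delta([.498,.2154,.017],np.pi/2+BA)
E
```

```text
[0.49581348 0.21548481 0.31101385] 0.08080012822078915 [0.77753366 0.80281699 0.36611031]
turn [-0.    -0.001 -0.001] shift after [-0.     0.011  1.47 ] before [-1.00e-03  1.10e-02  1.47e+00]
```

Request:
apply_moves(
  series=[
    {"translation": [0, 0.01, 0], "dr": [0, 0, 0]},
    {"translation": [0, 0, 0.12], "dr": [0, 0, 0]},
    {"translation": [0, 0, 0.12], "dr": [0, 0, 0]},
    {"translation": [0, 0, 0.12], "dr": [0, 0, 0]},
    {"translation": [0, 0, 0.12], "dr": [0, 0, 0]},
    {"translation": [0, 0, 0.12], "dr": [0, 0, 0]},
    {"translation": [0, 0, 0.12], "dr": [0, 0, 0]},
    {"translation": [0, 0, 0.12], "dr": [0, 0, 0]},
    {"translation": [0, 0, 0.12], "dr": [0, 0, 0]},
    {"translation": [0, 0, 0.12], "dr": [0, 0, 0]},
    {"translation": [0, 0, 0.12], "dr": [0, 0, 0]},
    {"translation": [0, 0, 0.1], "dr": [0, 0, 0]},
    {"translation": [0, 0, 0.08], "dr": [0, 0, 0]},
    {"translation": [0, 0, 0.06], "dr": [0, 0, 0]},
    {"translation": [0, 0, 0.03], "dr": [0, 0, 0]},
    {"translation": [0, 0, 0], "dr": [0, 0, 0]},
  ],
)

```text
time_s: 17.17
eef_pos: [0.5017, 0.2149, 0.014]
eef_rot: [-3.14, 0.001, 1.556]
contact_force: [-0.2, 0.0, -0.5]
finger_gap: 0.081
grip_force: 0.0
```

Request:
apply_moves(
  series=[
    {"translation": [0, 0, 0], "dr": [0, 0, 0]},
    {"translation": [0, 0, 0], "dr": [0, 0, 0]},
    {"translation": [0, 0, 0], "dr": [0, 0, 0]},
    {"translation": [0, 0, 0], "dr": [0, 0, 0]},
    {"translation": [0, 0, 0], "dr": [0, 0, 0]},
    {"translation": [0, 0, 0], "dr": [0, 0, 0]},
    {"translation": [0, 0, 0], "dr": [0, 0, 0]},
    {"translation": [0, 0, 0], "dr": [0, 0, 0]},
  ],
  claw=0,
  newtons=25,
)

```text
time_s: 17.83
eef_pos: [0.5022, 0.2158, 0.0165]
eef_rot: [3.14, -0.001, 1.557]
contact_force: [-1.7, -0.1, 6.1]
finger_gap: 0.0352
grip_force: 24.6
```

Request:
apply_moves(
  series=[
    {"translation": [0, 0, -0.05], "dr": [0, 0, 0]},
    {"translation": [0, 0, -0.08], "dr": [0, 0, 0]},
    {"translation": [0, 0, -0.07], "dr": [0, 0, 0]},
    {"translation": [-0.06, -0.005, 0], "dr": [0, 0, 0]},
    {"translation": [-0.1, -0.005, 0], "dr": [0, 0, 0]},
    {"translation": [-0.13, -0.005, 0], "dr": [0, 0, 0]},
    {"translation": [-0.14, -0.005, 0], "dr": [0, 0, 0]},
    {"translation": [-0.14, -0.005, 0], "dr": [0, 0, 0]},
    {"translation": [-0.14, -0.005, 0], "dr": [0, 0, 0]},
    {"translation": [-0.14, -0.005, 0], "dr": [0, 0, 0]},
    {"translation": [-0.14, -0.005, 0], "dr": [0, 0, 0]},
    {"translation": [-0.13, -0.005, 0], "dr": [0, 0, 0]},
    {"translation": [-0.1, -0.005, 0], "dr": [0, 0, 0]},
    {"translation": [-0.06, -0.005, 0], "dr": [0, 0, 0]},
    {"translation": [0, 0, 0], "dr": [0, 0, 0]},
    {"translation": [0, 0, 0.06], "dr": [0, 0, 0]},
    {"translation": [0, 0, 0.07], "dr": [0, 0, 0]},
    {"translation": [0, 0, 0.04], "dr": [0, 0, 0]},
    {"translation": [0, 0, 0.02], "dr": [0, 0, 0]},
    {"translation": [0, 0, 0], "dr": [0, 0, 0]},
  ],
)

```text
time_s: 19.5
eef_pos: [0.4856, -0.0398, 0.0168]
eef_rot: [-3.139, -0.0, 1.557]
contact_force: [-0.6, 0.4, 0.3]
finger_gap: 0.035
grip_force: 24.8
```

Request:
apply_moves(
  series=[
    {"translation": [0, 0, 0.003], "dr": [0, 0, 0]},
    {"translation": [0, 0, 0.003], "dr": [0, 0, 0]},
    {"translation": [0, 0, 0.003], "dr": [0, 0, 0]},
    {"translation": [0, 0, 0], "dr": [0, 0, 0]},
  ],
)

```text
time_s: 19.83
eef_pos: [0.4874, -0.0403, 0.0163]
eef_rot: [3.141, -0.0, 1.557]
contact_force: [0.1, -0.4, 2.9]
finger_gap: 0.0347
grip_force: 25.0
```

Request:
apply_moves(
  series=[
    {"translation": [0, 0, 0], "dr": [0, 0, 0]},
    {"translation": [0, 0, 0], "dr": [0, 0, 0]},
    {"translation": [0, 0, 0], "dr": [0, 0, 0]},
    {"translation": [0, 0, 0], "dr": [0, 0, 0]},
    {"translation": [0, 0, 0], "dr": [0, 0, 0]},
    {"translation": [0, 0, -0.05], "dr": [0, 0, 0]},
    {"translation": [0, 0, -0.1], "dr": [0, 0, 0]},
    {"translation": [0, 0, -0.14], "dr": [0, 0, 0]},
    {"translation": [0, 0, -0.14], "dr": [0, 0, 0]},
    {"translation": [0, 0, -0.14], "dr": [0, 0, 0]},
    {"translation": [0, 0, -0.14], "dr": [0, 0, 0]},
    {"translation": [0, 0, -0.14], "dr": [0, 0, 0]},
  ],
  claw=0.9,
)

```text
time_s: 20.83
eef_pos: [0.4866, -0.0404, 0.1881]
eef_rot: [3.141, 0.0, 1.557]
contact_force: [-0.1, 0.4, 0.0]
finger_gap: 0.0769
grip_force: 0.0
```

Request:
apply_moves(
  series=[
    {"translation": [0, 0, 0], "dr": [0, 0, 0.2]},
    {"translation": [0, 0, 0], "dr": [0, 0, 0.2]},
    {"translation": [0, 0, 0], "dr": [0, 0, 0.2]},
    {"translation": [0, 0, 0], "dr": [0, 0, 0.2]},
    {"translation": [0, 0, 0], "dr": [0, 0, 0.2]},
    {"translation": [0, 0, 0], "dr": [0, 0, 0.2]},
    {"translation": [0, 0, 0], "dr": [0, 0, 0.2]},
    {"translation": [0, 0, 0], "dr": [0, 0, 0.2]},
    {"translation": [0, 0, 0], "dr": [0, 0, 0.2]},
    {"translation": [0, 0, 0], "dr": [0, 0, 0.2]},
    {"translation": [0, 0, 0], "dr": [0, 0, 0.2]},
    {"translation": [0, 0, 0], "dr": [0, 0, 0.2]},
    {"translation": [0, 0, 0], "dr": [0, 0, 0.2]},
    {"translation": [0, 0, 0], "dr": [0, 0, 0.2]},
    {"translation": [0, 0, 0], "dr": [0, 0, 0.2]},
    {"translation": [0, 0, 0], "dr": [0, 0, 0]},
  ],
)

```text
time_s: 22.17
eef_pos: [0.4869, -0.0404, 0.1865]
eef_rot: [3.142, -0.0, -0.017]
contact_force: [0.5, -0.8, 0.1]
finger_gap: 0.077
grip_force: 0.0
```

```bash
python3 - <<'E'
from h2 import *
s=bot.sense();print(s['eef_pos'],s['eef_rot'],s['joint_pos'])
delta(b2w(-.064,0,.017),BA)
E
```

```text
[ 0.48685994 -0.04042248  0.18650902] [ 3.14155198e+00 -4.53162495e-04 -1.68124735e-02] [-8.28290422e-02  1.11925417e-01 -3.36615472e-01  1.12180058e+00
 -1.06906665e-05  3.07557609e+00]
turn [ 0.    -0.001 -0.009] shift after [ 0.525 -1.237  0.848] before [ 0.519 -1.239  0.848]
```

Joint 6 is near its limit in this orientation, so I'll use the half-turned equivalent grasp instead.

Request:
apply_moves(
  series=[
    {"translation": [0, 0, 0], "dr": [0, 0, -0.2]},
    {"translation": [0, 0, 0], "dr": [0, 0, -0.2]},
    {"translation": [0, 0, 0], "dr": [0, 0, -0.2]},
    {"translation": [0, 0, 0], "dr": [0, 0, -0.2]},
    {"translation": [0, 0, 0], "dr": [0, 0, -0.2]},
    {"translation": [0, 0, 0], "dr": [0, 0, -0.2]},
    {"translation": [0, 0, 0], "dr": [0, 0, -0.2]},
    {"translation": [0, 0, 0], "dr": [0, 0, -0.2]},
    {"translation": [0, 0, 0], "dr": [0, 0, -0.2]},
    {"translation": [0, 0, 0], "dr": [0, 0, -0.2]},
    {"translation": [0, 0, 0], "dr": [0, 0, -0.2]},
    {"translation": [0, 0, 0], "dr": [0, 0, -0.2]},
    {"translation": [0, 0, 0], "dr": [0, 0, -0.2]},
    {"translation": [0, 0, 0], "dr": [0, 0, -0.2]},
    {"translation": [0, 0, 0], "dr": [0, 0, -0.2]},
    {"translation": [0, 0, 0], "dr": [0, 0, -0.2]},
  ],
)

```text
time_s: 23.5
eef_pos: [0.4869, -0.0404, 0.1863]
eef_rot: [3.141, 0.0, 1.67]
contact_force: [0.0, -0.2, 0.6]
finger_gap: 0.0773
grip_force: 0.0
```

Request:
apply_moves(
  series=[
    {"translation": [0, 0, 0], "dr": [0, 0, -0.2]},
    {"translation": [0, 0, 0], "dr": [0, 0, -0.2]},
    {"translation": [0, 0, 0], "dr": [0, 0, -0.2]},
    {"translation": [0, 0, 0], "dr": [0, 0, -0.2]},
    {"translation": [0, 0, 0], "dr": [0, 0, -0.2]},
    {"translation": [0, 0, 0], "dr": [0, 0, -0.2]},
    {"translation": [0, 0, 0], "dr": [0, 0, -0.2]},
    {"translation": [0, 0, 0], "dr": [0, 0, -0.2]},
    {"translation": [0, 0, 0], "dr": [0, 0, -0.2]},
    {"translation": [0, 0, 0], "dr": [0, 0, -0.2]},
    {"translation": [0, 0, 0], "dr": [0, 0, -0.2]},
    {"translation": [0, 0, 0], "dr": [0, 0, -0.2]},
    {"translation": [0, 0, 0], "dr": [0, 0, -0.2]},
    {"translation": [0, 0, 0], "dr": [0, 0, -0.2]},
    {"translation": [0, 0, 0], "dr": [0, 0, 0]},
  ],
)

```text
time_s: 24.75
eef_pos: [0.4869, -0.0404, 0.1863]
eef_rot: [-3.142, 0.0, 3.133]
contact_force: [-0.5, -0.1, -0.7]
finger_gap: 0.0771
grip_force: 0.0
```

```bash
python3 - <<'E'
from h2 import *
s=bot.sense();print(s['eef_pos'],s['eef_rot'],s['joint_pos'])
delta(b2w(-.064,0,.017),np.pi+BA)
E
```

```text
[ 0.48688707 -0.04040574  0.18628658] [-3.14157935e+00  3.25425453e-04  3.13271201e+00] [-8.28061023e-02  1.12211150e-01 -3.36808188e-01  1.12145147e+00
  1.07655369e-05 -7.39254592e-02]
turn [-0.     0.001  0.006] shift after [-0.525  1.237  0.846] before [-0.528  1.235  0.847]
```

Request:
apply_moves(
  series=[
    {"translation": [-0.053, 0.124, 0], "dr": [0, 0, 0]},
    {"translation": [-0.053, 0.124, 0], "dr": [0, 0, 0]},
    {"translation": [-0.053, 0.124, 0], "dr": [0, 0, 0]},
    {"translation": [-0.053, 0.124, 0], "dr": [0, 0, 0]},
    {"translation": [-0.053, 0.124, 0], "dr": [0, 0, 0]},
    {"translation": [-0.053, 0.124, 0], "dr": [0, 0, 0]},
    {"translation": [-0.053, 0.124, 0], "dr": [0, 0, 0]},
    {"translation": [-0.053, 0.124, 0], "dr": [0, 0, 0]},
    {"translation": [-0.053, 0.124, 0], "dr": [0, 0, 0]},
    {"translation": [-0.05, 0.121, 0], "dr": [0, 0, 0]},
    {"translation": [0, 0, 0], "dr": [0, 0, 0]},
    {"translation": [0, 0, 0.12], "dr": [0, 0, 0]},
    {"translation": [0, 0, 0.12], "dr": [0, 0, 0]},
    {"translation": [0, 0, 0.12], "dr": [0, 0, 0]},
    {"translation": [0, 0, 0.12], "dr": [0, 0, 0]},
    {"translation": [0, 0, 0.12], "dr": [0, 0, 0]},
    {"translation": [0, 0, 0.12], "dr": [0, 0, 0]},
    {"translation": [0, 0, 0.08], "dr": [0, 0, 0]},
    {"translation": [0, 0, 0.047], "dr": [0, 0, 0]},
    {"translation": [0, 0, 0], "dr": [0, 0, 0]},
  ],
)

```text
time_s: 26.42
eef_pos: [0.5939, 0.2045, 0.0143]
eef_rot: [-3.14, -0.004, 3.127]
contact_force: [-0.4, -0.5, -1.1]
finger_gap: 0.0764
grip_force: 0.0
```

Request:
apply_moves(
  series=[
    {"translation": [0, 0, 0], "dr": [0, 0, 0]},
    {"translation": [0, 0, 0], "dr": [0, 0, 0]},
    {"translation": [0, 0, 0], "dr": [0, 0, 0]},
    {"translation": [0, 0, 0], "dr": [0, 0, 0]},
    {"translation": [0, 0, 0], "dr": [0, 0, 0]},
    {"translation": [0, 0, 0], "dr": [0, 0, 0]},
    {"translation": [0, 0, 0], "dr": [0, 0, 0]},
  ],
  claw=0,
  newtons=50,
)

```text
time_s: 27.0
eef_pos: [0.5971, 0.206, 0.0183]
eef_rot: [3.14, 0.003, 3.127]
contact_force: [-1.9, 0.3, 6.8]
finger_gap: 0.0454
grip_force: 52.1
```

Gripped (45.4 mm gap). Checking the bottle, then pulling the tray.

```bash
python3 - <<'E'
from h2 import *
T=cam('top');S=cam('scene')
for c in(T,S):
    h=cv2.cvtColor(c['image'],cv2.COLOR_RGB2HSV);u=px(c,[.487,-.04,.1])[0].astype(int);print('exp',px(c,[.487,-.04,.1]),px(c,[.487,-.04,0]))
    y0,x0=u[1]-40,u[0]-40;m=cv2.inRange(h[y0:y0+80,x0:x0+80],(22,100,100),(40,255,255));m2=cv2.inRange(h[y0:y0+80,x0:x0+80],(0,0,150),(179,60,255))
    for k in(m,m2):
        n,l,st,ce=cv2.connectedComponentsWithStats(k)
        print([(st[i][:5].tolist(),(ce[i]+[x0,y0]).round(1).tolist()) for i in range(1,n) if st[i][4]>3])
E
```

```text
exp [[373.01781519 274.20161224]] [[370.18158428 275.27097783]]
[]
[([32, 35, 12, 13, 122], [370.5, 275.0]), ([75, 35, 2, 3, 5], [408.6, 270.2]), ([77, 40, 3, 3, 8], [411.1, 274.9]), ([74, 47, 4, 5, 11], [408.6, 282.7]), ([74, 53, 2, 3, 4], [407.2, 288.0]), ([77, 61, 2, 2, 4], [410.5, 295.5]), ([69, 62, 2, 2, 4], [402.5, 296.5]), ([27, 66, 9, 7, 33], [363.5, 302.7]), ([72, 72, 3, 2, 4], [405.8, 306.5]), ([67, 75, 3, 2, 5], [400.8, 309.6]), ([77, 75, 3, 4, 11], [411.1, 310.4]), ([72, 76, 3, 2, 6], [406.0, 310.5])]
exp [[311.29073723 272.41716823]] [[310.68319838 308.53481796]]
[([38, 41, 3, 8, 15], [310.3, 276.3])]
[([24, 0, 3, 5, 12], [296.2, 233.6]), ([57, 1, 7, 5, 8], [331.0, 235.4]), ([47, 3, 11, 3, 16], [323.2, 235.8]), ([48, 7, 9, 7, 29], [323.2, 241.7]), ([55, 13, 22, 17, 39], [336.2, 252.6]), ([44, 20, 4, 2, 4], [316.5, 252.2]), ([62, 37, 7, 8, 10], [335.7, 272.1]), ([71, 43, 5, 5, 7], [343.9, 277.6]), ([32, 46, 15, 34, 416], [310.2, 296.0]), ([2, 77, 8, 3, 13], [275.8, 310.5])]
```

Request:
apply_moves(
  series=[
    {"translation": [0.03, 0, 0], "dr": [0, 0, 0]},
    {"translation": [0.03, 0, 0], "dr": [0, 0, 0]},
    {"translation": [0.03, 0, 0], "dr": [0, 0, 0]},
  ],
)

```text
time_s: 27.35
eef_pos: [0.5801, 0.2063, 0.0183]
eef_rot: [3.14, 0.005, 3.127]
contact_force: [3.3, -0.8, 6.0]
finger_gap: 0.0453
grip_force: 53.1
```

The bottle stands upright (scene tip (310,276)), and the tray is moving.

Request:
apply_moves(
  series=[
    {"translation": [0.05, 0, 0], "dr": [0, 0, 0]},
    {"translation": [0.05, 0, 0], "dr": [0, 0, 0]},
    {"translation": [0.05, 0, 0], "dr": [0, 0, 0]},
    {"translation": [0.05, 0, 0], "dr": [0, 0, 0]},
    {"translation": [0.05, 0, 0], "dr": [0, 0, 0]},
    {"translation": [0.05, 0, 0], "dr": [0, 0, 0]},
    {"translation": [0.05, 0, 0], "dr": [0, 0, 0]},
    {"translation": [0.05, 0, 0], "dr": [0, 0, 0]},
    {"translation": [0.05, 0, 0], "dr": [0, 0, 0]},
    {"translation": [0.05, 0, 0], "dr": [0, 0, 0]},
    {"translation": [0.05, 0, 0], "dr": [0, 0, 0]},
    {"translation": [0.05, 0, 0], "dr": [0, 0, 0]},
    {"translation": [0.05, 0, 0], "dr": [0, 0, 0]},
    {"translation": [0.05, 0, 0], "dr": [0, 0, 0]},
    {"translation": [0.05, 0, 0], "dr": [0, 0, 0]},
    {"translation": [0.05, 0, 0], "dr": [0, 0, 0]},
    {"translation": [0.05, 0, 0], "dr": [0, 0, 0]},
    {"translation": [0.02, 0, 0], "dr": [0, 0, 0]},
    {"translation": [0.01, 0, 0], "dr": [0, 0, 0]},
    {"translation": [0, 0, 0], "dr": [0, 0, 0]},
  ],
)

```text
time_s: 29.02
eef_pos: [0.4033, 0.2086, 0.0182]
eef_rot: [3.141, 0.004, 3.127]
contact_force: [0.5, -2.5, 12.8]
finger_gap: 0.0449
grip_force: 54.0
```

Request:
apply_moves(
  series=[
    {"translation": [0, 0, 0], "dr": [0, 0, 0]},
    {"translation": [0, 0, 0], "dr": [0, 0, 0]},
    {"translation": [0, 0, 0], "dr": [0, 0, 0]},
    {"translation": [0, 0, 0], "dr": [0, 0, 0]},
    {"translation": [0, 0, -0.05], "dr": [0, 0, 0]},
    {"translation": [0, 0, -0.1], "dr": [0, 0, 0]},
    {"translation": [0, 0, -0.14], "dr": [0, 0, 0]},
    {"translation": [0, 0, -0.14], "dr": [0, 0, 0]},
    {"translation": [0, 0, -0.14], "dr": [0, 0, 0]},
    {"translation": [0, 0, -0.14], "dr": [0, 0, 0]},
    {"translation": [0, 0, -0.14], "dr": [0, 0, 0]},
    {"translation": [0, 0, -0.14], "dr": [0, 0, 0]},
  ],
  claw=1,
)

```text
time_s: 30.02
eef_pos: [0.4014, 0.208, 0.2164]
eef_rot: [3.142, 0.0, 3.127]
contact_force: [0.5, 0.8, 0.3]
finger_gap: 0.0851
grip_force: 0.0
```

```bash
cat > boards.py <<'E'
from h2 import *
# pose of each board: match projected board outline (green deck z=.006) + dark holder against image by least squares on minAreaRect
def boards(T):
    hsv=cv2.cvtColor(T['image'],cv2.COLOR_RGB2HSV)
    m=cv2.inRange(hsv,(45,80,40),(90,255,255));m[:,:390]=0;m[:195]=0
    m=cv2.morphologyEx(m,cv2.MORPH_CLOSE,np.ones((7,7)))
    out=[]
    for c in cv2.findContours(m,0,2)[0]:
        if cv2.contourArea(c)>400:
            w=world(T,c.reshape(-1,2),.006)[:,:2].astype(np.float32)*1000
            (cx,cy),(a,b),th=cv2.minAreaRect(w)
            bp=cv2.boxPoints(((cx,cy),(a,b),th)); e=max([bp[1]-bp[0],bp[2]-bp[1]],key=np.linalg.norm)
            if e[0]<0:e=-e
            y=np.arctan2(e[1],e[0]);out.append((cx/1000,cy/1000,y,a,b))
    return out
if __name__=='__main__':
    T=cam('top')
    for b in boards(T):
        x,y,yaw=b[:3];print(np.round(b,4),'end->centre est',np.round([x+.0085*np.cos(yaw),y+.0085*np.sin(yaw)],4))
    s=bot.sense();print(s['eef_pos'],s['eef_rot'],s['contact_force'],s['finger_gap'])
    cv2.imwrite('pics/t8.png',cv2.resize(T['image'][180:340,200:500],None,fx=2.6,fy=2.6,interpolation=2)[:,:,::-1])
E
python3 boards.py
```

```text
[  0.444   -0.1621  -0.1222  51.4671 117.5559] end->centre est [ 0.4524 -0.1632]
[ 6.155000e-01 -3.313000e-01 -6.310000e-02  5.586550e+01  1.274795e+02] end->centre est [ 0.624  -0.3319]
[0.40404902 0.209412   0.22177141] [3.13796775 0.00665434 3.12740036] [2.26239139 1.13318056 4.56586078] 0.08566939594644764
```

View pics/t8.png

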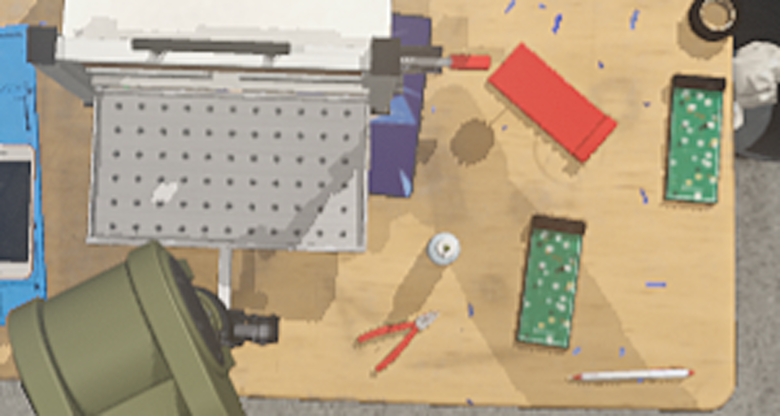

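The tray is fully out and empty, with the bottle, cutters and pen untouched. Heading to the nearer board.

```bash
python3 - <<'E'
from h2 import *
yaw=-.118;c=np.array([.4517,-.1638])+.006*np.array([np.cos(yaw),np.sin(yaw)]);print(c)
delta([*c,0.0],np.pi+yaw,cur=np.array([.4015,.2082,.217]))
E
```

```text
[ 0.45765828 -0.16450636]
turn [0.008 0.012 0.198] shift after [-0.498 -1.818  1.085] before [-0.3   -1.863  1.08 ]
```

Request:
apply_moves(
  series=[
    {"translation": [0, 0, 0], "dr": [0, 0, 0.1]},
    {"translation": [0, 0, 0], "dr": [0, 0, 0.1]},
    {"translation": [-0.038, -0.14, 0], "dr": [0, 0, 0]},
    {"translation": [-0.038, -0.14, 0], "dr": [0, 0, 0]},
    {"translation": [-0.038, -0.14, 0], "dr": [0, 0, 0]},
    {"translation": [-0.038, -0.14, 0], "dr": [0, 0, 0]},
    {"translation": [-0.038, -0.14, 0], "dr": [0, 0, 0]},
    {"translation": [-0.038, -0.14, 0], "dr": [0, 0, 0]},
    {"translation": [-0.038, -0.14, 0], "dr": [0, 0, 0]},
    {"translation": [-0.038, -0.14, 0], "dr": [0, 0, 0]},
    {"translation": [-0.038, -0.14, 0], "dr": [0, 0, 0]},
    {"translation": [-0.038, -0.14, 0], "dr": [0, 0, 0]},
    {"translation": [-0.038, -0.14, 0], "dr": [0, 0, 0]},
    {"translation": [-0.038, -0.14, 0], "dr": [0, 0, 0]},
    {"translation": [-0.042, -0.14, 0], "dr": [0, 0, 0]},
    {"translation": [0, 0, 0.14], "dr": [0, 0, 0]},
    {"translation": [0, 0, 0.14], "dr": [0, 0, 0]},
    {"translation": [0, 0, 0.14], "dr": [0, 0, 0]},
    {"translation": [0, 0, 0.14], "dr": [0, 0, 0]},
    {"translation": [0, 0, 0], "dr": [0, 0, 0]},
  ],
  claw=0.95,
)

```text
time_s: 31.73
eef_pos: [0.4534, -0.1637, 0.0979]
eef_rot: [3.14, -0.008, 3.022]
contact_force: [-2.1, 0.6, -0.5]
finger_gap: 0.0812
grip_force: 0.0
```

```bash
python3 - <<'E'
from h2 import *
P=[];A=[]
for _ in range(3):
    cam('top');s=bot.sense();P.append(s['eef_pos'])
P=np.mean(P,0);print(P,s['eef_rot'],s['joint_pos'][5])
delta([.4577,-.1645,-.01],np.pi-.118,cur=P)
E
```

```text
[ 0.45645976 -0.16463255  0.10215529] [-3.14144238e+00  5.14111845e-04  3.02273054e+00] -0.2272049756366641
turn [-0.     0.001 -0.002] shift after [-0.006  0.001  0.561] before [-0.006  0.001  0.561]
```

Aligned. Descending to reported z −0.012, then in small steps until contact.

Request:
apply_moves(
  series=[
    {"translation": [-0.005, 0, 0.1], "dr": [0, 0, 0]},
    {"translation": [0, 0, 0.12], "dr": [0, 0, 0]},
    {"translation": [0, 0, 0.12], "dr": [0, 0, 0]},
    {"translation": [0, 0, 0.12], "dr": [0, 0, 0]},
    {"translation": [0, 0, 0.06], "dr": [0, 0, 0]},
    {"translation": [0, 0, 0.03], "dr": [0, 0, 0]},
    {"translation": [0, 0, 0.02], "dr": [0, 0, 0]},
    {"translation": [0, 0, 0], "dr": [0, 0, 0]},
    {"translation": [0, 0, 0], "dr": [0, 0, 0]},
  ],
  claw=0.85,
)

```text
time_s: 32.63
eef_pos: [0.4599, -0.1656, -0.0102]
eef_rot: [-3.141, 0.002, 3.023]
contact_force: [0.7, -0.6, 0.3]
finger_gap: 0.0726
grip_force: 0.0
```

Request:
apply_moves(
  series=[
    {"translation": [0, 0, 0.02], "dr": [0, 0, 0]},
    {"translation": [0, 0, 0.01], "dr": [0, 0, 0]},
    {"translation": [0, 0, 0.01], "dr": [0, 0, 0]},
    {"translation": [0, 0, 0], "dr": [0, 0, 0]},
  ],
)

```text
time_s: 32.97
eef_pos: [0.4584, -0.1651, -0.0198]
eef_rot: [3.142, -0.0, 3.023]
contact_force: [-0.6, 0.2, -0.5]
finger_gap: 0.0726
grip_force: 0.0
```

Request:
apply_moves(
  series=[
    {"translation": [0, 0, 0.01], "dr": [0, 0, 0]},
    {"translation": [0, 0, 0.005], "dr": [0, 0, 0]},
    {"translation": [0, 0, 0], "dr": [0, 0, 0]},
  ],
)

```text
time_s: 33.22
eef_pos: [0.4583, -0.1651, -0.0229]
eef_rot: [3.142, -0.0, 3.023]
contact_force: [-0.2, -0.3, -0.0]
finger_gap: 0.0726
grip_force: 0.0
```

Request:
apply_moves(
  series=[
    {"translation": [0, 0, 0.01], "dr": [0, 0, 0]},
    {"translation": [0, 0, 0.01], "dr": [0, 0, 0]},
    {"translation": [0, 0, 0], "dr": [0, 0, 0]},
  ],
)

```text
time_s: 33.47
eef_pos: [0.4582, -0.165, -0.027]
eef_rot: [3.141, -0.001, 3.023]
contact_force: [-0.2, 0.1, -0.2]
finger_gap: 0.0726
grip_force: 0.0
```

Request:
apply_moves(
  series=[
    {"translation": [0, 0, 0.01], "dr": [0, 0, 0]},
    {"translation": [0, 0, 0.005], "dr": [0, 0, 0]},
    {"translation": [0, 0, 0], "dr": [0, 0, 0]},
  ],
)

```text
time_s: 33.72
eef_pos: [0.4583, -0.1651, -0.0299]
eef_rot: [3.142, -0.0, 3.023]
contact_force: [-0.2, -0.3, -0.2]
finger_gap: 0.0727
grip_force: 0.0
```

Request:
apply_moves(
  series=[
    {"translation": [0, 0, 0.01], "dr": [0, 0, 0]},
    {"translation": [0, 0, 0.005], "dr": [0, 0, 0]},
    {"translation": [0, 0, 0], "dr": [0, 0, 0]},
  ],
)

```text
time_s: 33.97
eef_pos: [0.4584, -0.1651, -0.0328]
eef_rot: [3.142, -0.0, 3.023]
contact_force: [0.2, -0.2, 0.4]
finger_gap: 0.0726
grip_force: 0.0
```

Request:
apply_moves(
  series=[
    {"translation": [0, 0, 0], "dr": [0, 0, 0]},
    {"translation": [0, 0, 0], "dr": [0, 0, 0]},
    {"translation": [0, 0, 0], "dr": [0, 0, 0]},
    {"translation": [0, 0, 0], "dr": [0, 0, 0]},
    {"translation": [0, 0, 0], "dr": [0, 0, 0]},
  ],
  claw=0.6,
  newtons=50,
)

```text
time_s: 34.38
eef_pos: [0.4585, -0.1651, -0.0322]
eef_rot: [3.142, 0.0, 3.023]
contact_force: [-2.4, 0.2, 4.9]
finger_gap: 0.0603
grip_force: 53.1
```

Gripped at 60.3 mm. Lifting.

Request:
apply_moves(
  series=[
    {"translation": [0, 0, -0.03], "dr": [0, 0, 0]},
    {"translation": [0, 0, -0.06], "dr": [0, 0, 0]},
    {"translation": [0, 0, -0.1], "dr": [0, 0, 0]},
    {"translation": [0, 0, -0.12], "dr": [0, 0, 0]},
    {"translation": [0, 0, -0.14], "dr": [0, 0, 0]},
    {"translation": [0, 0, -0.14], "dr": [0, 0, 0]},
    {"translation": [0, 0, -0.14], "dr": [0, 0, 0]},
    {"translation": [0, 0, -0.12], "dr": [0, 0, 0]},
    {"translation": [0, 0, -0.05], "dr": [0, 0, 0]},
    {"translation": [0, 0, 0], "dr": [0, 0, 0]},
    {"translation": [0, 0, 0], "dr": [0, 0, 0]},
  ],
)

```text
time_s: 35.3
eef_pos: [0.4585, -0.1651, 0.1471]
eef_rot: [-3.142, 0.0, 3.023]
contact_force: [-0.3, 0.3, -1.0]
finger_gap: 0.0601
grip_force: 54.3
```

```bash
python3 - <<'E'
from h2 import *
S=cam('scene','s9.png');s=bot.sense();P=s['eef_pos'];print(P,s['eef_rot'],s['finger_gap'],s['grip_force'],s['contact_force'],s['wrist_torque'])
h=cv2.cvtColor(S['image'],cv2.COLOR_RGB2HSV);m=cv2.inRange(h,(45,80,40),(90,255,255));m[:,:230]=0
n,l,st,ce=cv2.connectedComponentsWithStats(cv2.morphologyEx(m,3,np.ones((5,5))))
for i in range(1,n):
    if st[i][4]>200:
        c=cv2.findContours((l==i).astype(np.uint8),0,2)[0][0];print(st[i],cv2.boxPoints(cv2.minAreaRect(c)).round(1).tolist(),c[:,0][[c[:,0,0].argmin(),c[:,0,0].argmax(),c[:,0,1].argmin(),c[:,0,1].argmax()]].tolist())
# predicted corners of green deck if level, tips real z=P+.035 -> deck bottom ~ tips
yaw=-.118;c0=P[:2]-.006*np.array([np.cos(yaw),np.sin(yaw)])
for dx,dy in((-.0745,.031),(-.0745,-.031),(.058,.031),(.058,-.031)):
    print((dx,dy),px(S,[c0[0]+np.cos(yaw)*dx-np.sin(yaw)*dy,c0[1]+np.sin(yaw)*dx+np.cos(yaw)*dy,P[2]+.033+.006])[0].round(1))
delta(b2w(-.09+.006,-.075,P[2]),np.pi+BA,cur=P)
E
```

```text
[ 0.45777006 -0.16486351  0.14613146] [ 3.14126108e+00 -1.52339140e-03  3.02262476e+00] 0.05998290704300993 54.347169399261475 [-1.24211695 -0.3554328  -1.31115834] [-0.02542795  0.0466799  -0.00053001]
[288 257  43  20 564] [[287.8999938964844, 263.20001220703125], [329.79998779296875, 256.0], [332.29998779296875, 270.3999938964844], [290.29998779296875, 277.6000061035156]] [[288, 264], [330, 267], [324, 257], [297, 276]]
[ 398  343   70   33 1156] [[397.79998779296875, 358.3999938964844], [460.20001220703125, 337.6000061035156], [467.0, 358.0], [404.6000061035156, 378.79998779296875]] [[398, 359], [467, 358], [447, 343], [414, 375]]
(-0.0745, 0.031) [285.8 263.6]
(-0.0745, -0.031) [296.  277.3]
(0.058, 0.031) [344.7 254.2]
(0.058, -0.031) [357.9 266.6]
turn [ 0.001 -0.003 -0.204] shift after [-0.563  1.486  0.   ] before [-0.401  1.537 -0.   ]
```

The held board is level: its front corners match the prediction within about 2 px. Carrying it to the tray's left slot.

Request:
apply_moves(
  series=[
    {"translation": [0, 0, 0], "dr": [0, 0, -0.1]},
    {"translation": [0, 0, 0], "dr": [0, 0, -0.104]},
    {"translation": [-0.028, 0.08, 0], "dr": [0, 0, 0]},
    {"translation": [-0.028, 0.13, 0], "dr": [0, 0, 0]},
    {"translation": [-0.028, 0.15, 0], "dr": [0, 0, 0]},
    {"translation": [-0.028, 0.15, 0], "dr": [0, 0, 0]},
    {"translation": [-0.028, 0.15, 0], "dr": [0, 0, 0]},
    {"translation": [-0.028, 0.15, 0], "dr": [0, 0, 0]},
    {"translation": [-0.028, 0.15, 0], "dr": [0, 0, 0]},
    {"translation": [-0.028, 0.15, 0], "dr": [0, 0, 0]},
    {"translation": [-0.028, 0.15, 0], "dr": [0, 0, 0]},
    {"translation": [-0.028, 0.15, 0], "dr": [0, 0, 0]},
    {"translation": [-0.028, 0.15, 0], "dr": [0, 0, 0]},
    {"translation": [-0.028, 0.15, 0], "dr": [0, 0, 0]},
    {"translation": [-0.028, 0.15, 0], "dr": [0, 0, 0]},
    {"translation": [-0.028, 0.15, 0], "dr": [0, 0, 0]},
    {"translation": [-0.028, 0.14, 0], "dr": [0, 0, 0]},
    {"translation": [-0.028, 0.101, 0], "dr": [0, 0, 0]},
    {"translation": [0, 0, 0], "dr": [0, 0, 0]},
    {"translation": [0, 0, 0], "dr": [0, 0, 0]},
  ],
)

```text
time_s: 37.02
eef_pos: [0.5523, 0.2842, 0.1447]
eef_rot: [-3.139, -0.003, 3.131]
contact_force: [0.3, -0.2, -0.5]
finger_gap: 0.0599
grip_force: 54.3
```

```bash
python3 - <<'E'
from h2 import *
P=[]
for _ in range(3): T=cam('top');s=bot.sense();P.append(s['eef_pos'])
P=np.mean(P,0);print(P,s['eef_rot'],s['finger_gap'])
delta(b2w(-.085,.078,.019),np.pi+BA,cur=P)
# tray check: predicted floor corners vs image crop row profile
q=px(T,[b2w(-.09+a,b,.05) for a,b in((.0,-.152),(-.0825,-.152),(.0,.152),(-.0825,.152))]);print(q.round(1))
h=cv2.cvtColor(T['image'],cv2.COLOR_RGB2HSV)
u=q[0].round().astype(int);print(T['image'][u[1],u[0]-10:u[0]+14].mean(1).round())
v=q[1].round().astype(int);print(T['image'][v[1]-12:v[1]+12,v[0]-14].mean(1).round())
E
```

```text
[0.55244202 0.28290684 0.14558621] [-3.14012306e+00 -2.08860793e-03  3.12872050e+00] 0.05965207317847241
turn [-0.003 -0.004 -0.001] shift after [-0.111  0.006  0.633] before [-0.113  0.007  0.633]
[[340.  246.9]
 [339.1 274.9]
 [237.  243.6]
 [235.5 271.6]]
[173. 173. 173. 173. 170. 167. 211. 185. 170. 171. 220. 152.  89.  99.
  99. 102.  99. 100. 101. 100.  99. 100.  98. 105.]
[212. 213. 212. 209. 212. 212. 211. 214. 216. 201. 189. 211. 231. 190.
 129. 148. 147. 144. 146. 146. 146. 146. 145. 141.]
```

Request:
apply_moves(
  series=[
    {"translation": [0, 0, 0.08], "dr": [0, 0, 0]},
    {"translation": [0, 0, 0.1], "dr": [0, 0, 0]},
    {"translation": [0, 0, 0.1], "dr": [0, 0, 0]},
    {"translation": [0, 0, 0.1], "dr": [0, 0, 0]},
    {"translation": [0, 0, 0.05], "dr": [0, 0, 0]},
    {"translation": [-0.03, 0, 0], "dr": [0, 0, 0]},
    {"translation": [-0.04, 0.005, 0], "dr": [0, 0, 0]},
    {"translation": [-0.04, 0, 0], "dr": [0, 0, 0]},
    {"translation": [0, 0, 0], "dr": [0, 0, 0]},
    {"translation": [0, 0, 0.05], "dr": [0, 0, 0]},
    {"translation": [0, 0, 0.05], "dr": [0, 0, 0]},
    {"translation": [0, 0, 0.04], "dr": [0, 0, 0]},
    {"translation": [0, 0, 0.03], "dr": [0, 0, 0]},
    {"translation": [0, 0, 0.02], "dr": [0, 0, 0]},
    {"translation": [0, 0, 0.01], "dr": [0, 0, 0]},
    {"translation": [0, 0, 0], "dr": [0, 0, 0]},
    {"translation": [0, 0, 0], "dr": [0, 0, 0]},
  ],
)

```text
time_s: 38.58
eef_pos: [0.5756, 0.2848, 0.0215]
eef_rot: [3.142, 0.0, 3.13]
contact_force: [1.0, 0.3, -1.4]
finger_gap: 0.0599
grip_force: 54.3
```

```bash
python3 - <<'E'
from h2 import *
P=[]
for _ in range(3): T=cam('top');s=bot.sense();P.append(s['eef_pos'])
P=np.mean(P,0);print(P,w2b(P),s['eef_rot'],s['finger_gap'],s['contact_force'])
E
```

```text
[0.57592086 0.28487686 0.02183587] [-0.08384077  0.07896819  0.02183587] [3.14118094e+00 7.83556985e-04 3.12947559e+00] 0.059580075890434056 [-0.40386174 -0.32990607 -0.74248588]
```

Not yet touching; lowering in small steps.

Request:
apply_moves(
  series=[
    {"translation": [0.003, 0, 0.01], "dr": [0, 0, 0]},
    {"translation": [0, 0, 0.007], "dr": [0, 0, 0]},
    {"translation": [0, 0, 0], "dr": [0, 0, 0]},
    {"translation": [0, 0, 0], "dr": [0, 0, 0]},
  ],
)

```text
time_s: 39.07
eef_pos: [0.575, 0.2846, 0.018]
eef_rot: [-3.142, -0.0, 3.129]
contact_force: [-0.3, 0.5, -0.4]
finger_gap: 0.0601
grip_force: 54.3
```

Request:
apply_moves(
  series=[
    {"translation": [0, 0, 0.006], "dr": [0, 0, 0]},
    {"translation": [0, 0, 0], "dr": [0, 0, 0]},
    {"translation": [0, 0, 0], "dr": [0, 0, 0]},
  ],
)

```text
time_s: 39.32
eef_pos: [0.5754, 0.2847, 0.0178]
eef_rot: [3.141, 0.001, 3.129]
contact_force: [-2.0, -1.3, 6.1]
finger_gap: 0.0601
grip_force: 55.1
```

Contact at 6 N: the board is on the floor. Releasing and rising.

Request:
apply_moves(
  series=[
    {"translation": [0, 0, 0], "dr": [0, 0, 0]},
    {"translation": [0, 0, 0], "dr": [0, 0, 0]},
    {"translation": [0, 0, 0], "dr": [0, 0, 0]},
    {"translation": [0, 0, 0], "dr": [0, 0, 0]},
    {"translation": [0, 0, -0.04], "dr": [0, 0, 0]},
    {"translation": [0, 0, -0.1], "dr": [0, 0, 0]},
    {"translation": [0, 0, -0.12], "dr": [0, 0, 0]},
    {"translation": [0.08, 0, -0.12], "dr": [0, 0, 0]},
    {"translation": [0.1, 0, -0.12], "dr": [0, 0, 0]},
    {"translation": [0.1, 0, -0.12], "dr": [0, 0, 0]},
    {"translation": [0.1, -0.1, -0.05], "dr": [0, 0, 0]},
    {"translation": [0, -0.15, 0], "dr": [0, 0, 0]},
    {"translation": [0, -0.15, 0], "dr": [0, 0, 0]},
    {"translation": [0, -0.15, 0], "dr": [0, 0, 0]},
    {"translation": [0, -0.15, 0], "dr": [0, 0, 0]},
    {"translation": [0, -0.15, 0], "dr": [0, 0, 0]},
    {"translation": [0, -0.15, 0], "dr": [0, 0, 0]},
    {"translation": [0, -0.15, 0], "dr": [0, 0, 0]},
    {"translation": [0, 0, 0], "dr": [0, 0, 0]},
  ],
  claw=0.86,
)

```text
time_s: 40.9
eef_pos: [0.4959, 0.0514, 0.1514]
eef_rot: [-3.139, 0.0, 3.125]
contact_force: [-0.6, 0.1, 0.0]
finger_gap: 0.0736
grip_force: 0.0
```

```bash
python3 - <<'E'
from h2 import *
import boards as B
T=cam('top');P=[]
for _ in range(3): cam('scene');s=bot.sense();P.append(s['eef_pos'])
P=np.mean(P,0);print(P,s['eef_rot'])
for b in B.boards(T): print(np.round(b,4))
# board on tray: green mask within tray
h=cv2.cvtColor(T['image'],cv2.COLOR_RGB2HSV);m=cv2.inRange(h,(45,80,40),(90,255,255));m[:,345:]=0;m[:,:225]=0;m[:195]=0
m=cv2.morphologyEx(m,3,np.ones((7,7)))
for c in cv2.findContours(m,0,2)[0]:
    if cv2.contourArea(c)>300:
        w=world(T,c.reshape(-1,2),.056);w=np.array([w2b(p)[:2]*1000 for p in w],np.float32);print('trayboard',cv2.boxPoints(cv2.minAreaRect(w)).round().tolist())
E
```

```text
[0.49641354 0.05557832 0.15128381] [3.14108987e+00 5.48954671e-04 3.12972862e+00]
[ 6.156000e-01 -3.313000e-01 -6.310000e-02  5.586550e+01  1.277298e+02]
trayboard [[-161.0, 55.0], [-37.0, 54.0], [-36.0, 106.0], [-161.0, 107.0]]
```

The first board lies well: green x −161…−36 mm, y 54…107 mm in the box frame. The second board hasn't moved.

```bash
python3 - <<'E'
from h2 import *
P=bot.sense()['eef_pos'];print(P)
delta([.6285,-.3314,-.033],np.pi-.061,cur=np.array([.4963,.0555,.1512]))
E
```

```text
[0.49644716 0.0562019  0.15118486]
turn [0.001 0.001 0.094] shift after [-0.778 -1.891  0.921] before [-0.683 -1.927  0.92 ]
```

Request:
apply_moves(
  series=[
    {"translation": [0, 0, 0], "dr": [0, 0, 0.094]},
    {"translation": [-0.055, -0.135, 0], "dr": [0, 0, 0]},
    {"translation": [-0.055, -0.135, 0], "dr": [0, 0, 0]},
    {"translation": [-0.055, -0.135, 0], "dr": [0, 0, 0]},
    {"translation": [-0.055, -0.135, 0], "dr": [0, 0, 0]},
    {"translation": [-0.055, -0.135, 0], "dr": [0, 0, 0]},
    {"translation": [-0.055, -0.135, 0], "dr": [0, 0, 0]},
    {"translation": [-0.055, -0.135, 0], "dr": [0, 0, 0]},
    {"translation": [-0.055, -0.135, 0], "dr": [0, 0, 0]},
    {"translation": [-0.055, -0.135, 0], "dr": [0, 0, 0]},
    {"translation": [-0.055, -0.135, 0], "dr": [0, 0, 0]},
    {"translation": [-0.055, -0.135, 0], "dr": [0, 0, 0]},
    {"translation": [-0.055, -0.135, 0], "dr": [0, 0, 0]},
    {"translation": [-0.055, -0.135, 0], "dr": [0, 0, 0]},
    {"translation": [-0.063, -0.136, 0], "dr": [0, 0, 0]},
    {"translation": [0, 0, 0], "dr": [0, 0, 0]},
    {"translation": [0, 0, 0.12], "dr": [0, 0, 0]},
    {"translation": [0, 0, 0.12], "dr": [0, 0, 0]},
    {"translation": [0, 0, 0.1], "dr": [0, 0, 0]},
    {"translation": [0, 0, 0], "dr": [0, 0, 0]},
  ],
)

```text
time_s: 42.77
eef_pos: [0.6261, -0.3281, 0.0776]
eef_rot: [3.138, -0.007, 3.082]
contact_force: [-1.7, 0.9, -0.9]
finger_gap: 0.0736
grip_force: 0.0
```

```bash
python3 - <<'E'
from h2 import *
P=[]
for _ in range(3): S=cam('scene');s=bot.sense();P.append(s['eef_pos'])
P=np.mean(P,0);print(P,s['eef_rot'],s['finger_gap'])
delta([.6285,-.3314,-.033],np.pi-.061,cur=P)
E
```

```text
[ 0.62817263 -0.32965117  0.08197366] [-3.14146378e+00  5.45937454e-04  3.08162817e+00] 0.07320082221997748
turn [-0.     0.001  0.002] shift after [-0.002 -0.009  0.575] before [-0.002 -0.009  0.575]
```

Request:
apply_moves(
  series=[
    {"translation": [0, -0.005, 0.1], "dr": [0, 0, 0]},
    {"translation": [0, 0, 0.12], "dr": [0, 0, 0]},
    {"translation": [0, 0, 0.12], "dr": [0, 0, 0]},
    {"translation": [0, 0, 0.08], "dr": [0, 0, 0]},
    {"translation": [0, 0, 0.04], "dr": [0, 0, 0]},
    {"translation": [0, 0, 0.03], "dr": [0, 0, 0]},
    {"translation": [0, 0, 0.02], "dr": [0, 0, 0]},
    {"translation": [0, 0, 0], "dr": [0, 0, 0]},
    {"translation": [0, 0, 0], "dr": [0, 0, 0]},
  ],
)

```text
time_s: 43.67
eef_pos: [0.6292, -0.3328, -0.0179]
eef_rot: [-3.141, 0.002, 3.08]
contact_force: [-0.1, 0.6, 1.0]
finger_gap: 0.0733
grip_force: 0.0
```

Request:
apply_moves(
  series=[
    {"translation": [0, 0, 0.02], "dr": [0, 0, 0]},
    {"translation": [0, 0, 0.02], "dr": [0, 0, 0]},
    {"translation": [0, 0, 0.02], "dr": [0, 0, 0]},
    {"translation": [0, 0, 0], "dr": [0, 0, 0]},
    {"translation": [0, 0, 0], "dr": [0, 0, 0]},
  ],
)

```text
time_s: 44.08
eef_pos: [0.6278, -0.3322, -0.0317]
eef_rot: [3.141, -0.001, 3.08]
contact_force: [-0.1, -0.6, 0.2]
finger_gap: 0.0734
grip_force: 0.0
```

Request:
apply_moves(
  series=[
    {"translation": [0, 0, 0.006], "dr": [0, 0, 0]},
    {"translation": [0, 0, 0], "dr": [0, 0, 0]},
    {"translation": [0, 0, 0], "dr": [0, 0, 0]},
    {"translation": [0, 0, 0], "dr": [0, 0, 0]},
    {"translation": [0, 0, 0], "dr": [0, 0, 0]},
    {"translation": [0, 0, 0], "dr": [0, 0, 0]},
  ],
  claw=0.6,
  newtons=50,
)

```text
time_s: 44.58
eef_pos: [0.6288, -0.3327, -0.0319]
eef_rot: [-3.141, 0.001, 3.08]
contact_force: [0.7, -0.0, 4.0]
finger_gap: 0.06
grip_force: 54.3
```

Request:
apply_moves(
  series=[
    {"translation": [0, 0, -0.03], "dr": [0, 0, 0]},
    {"translation": [0, 0, -0.06], "dr": [0, 0, 0]},
    {"translation": [0, 0, -0.1], "dr": [0, 0, 0]},
    {"translation": [0, 0, -0.12], "dr": [0, 0, 0]},
    {"translation": [0, 0, -0.14], "dr": [0, 0, 0]},
    {"translation": [0, 0, -0.14], "dr": [0, 0, 0]},
    {"translation": [0, 0, -0.14], "dr": [0, 0, 0]},
    {"translation": [0, 0, -0.12], "dr": [0, 0, 0]},
    {"translation": [0, 0, -0.05], "dr": [0, 0, 0]},
    {"translation": [0, 0, 0], "dr": [0, 0, 0]},
    {"translation": [0, 0, 0], "dr": [0, 0, 0]},
  ],
)

```text
time_s: 45.5
eef_pos: [0.6283, -0.3324, 0.1475]
eef_rot: [-3.141, 0.0, 3.08]
contact_force: [-0.1, -0.3, -1.3]
finger_gap: 0.0599
grip_force: 54.0
```

```bash
python3 - <<'E'
from h2 import *
S=cam('scene');s=bot.sense();P=s['eef_pos'];print(P,s['eef_rot'],s['finger_gap'],s['grip_force'],s['contact_force'],s['wrist_torque'])
h=cv2.cvtColor(S['image'],cv2.COLOR_RGB2HSV);m=cv2.inRange(h,(45,80,40),(90,255,255));m[:,:330]=0
n,l,st,ce=cv2.connectedComponentsWithStats(cv2.morphologyEx(m,3,np.ones((5,5))))
for i in range(1,n):
    if st[i][4]>200:
        c=cv2.findContours((l==i).astype(np.uint8),0,2)[0][0];print(st[i],c[:,0][[c[:,0,0].argmin(),c[:,0,0].argmax(),c[:,0,1].argmin(),c[:,0,1].argmax()]].tolist())
yaw=-.061;c0=P[:2]-.006*np.array([np.cos(yaw),np.sin(yaw)])
for dx,dy in((-.0745,.031),(-.0745,-.031),(.058,.031),(.058,-.031)):
    print((dx,dy),px(S,[c0[0]+np.cos(yaw)*dx-np.sin(yaw)*dy,c0[1]+np.sin(yaw)*dx+np.cos(yaw)*dy,P[2]+.033+.006])[0].round(1))
delta(b2w(-.11,-.075,P[2]),np.pi+BA,cur=P)
delta(b2w(-.22,-.30,P[2]),np.pi+BA,cur=P)
E
```

```text
[ 0.62748649 -0.3319698   0.14610984] [ 3.14075512e+00 -1.86062041e-03  3.08026223e+00] 0.06008595198646142 53.963985443115234 [-0.14116304 -0.29773291 -2.11140533] [-0.05478302 -0.03082865 -0.01114867]
[407 270  53  27 815] [[407, 282], [459, 273], [457, 270], [424, 296]]
(-0.0745, 0.031) [404.4 282.2]
(-0.0745, -0.031) [424.8 297.7]
(0.058, 0.031) [458.3 269.4]
(0.058, -0.031) [480.4 283.2]
turn [ 0.002 -0.004 -0.094] shift after [0.426 2.311 0.   ] before [0.539 2.287 0.003]
turn [ 0.002 -0.004 -0.094] shift after [0.976 1.186 0.   ] before [1.033 1.137 0.003]
```

Second board level in hand. Backing away from the box first, then across to the tray's right slot.

Request:
apply_moves(
  series=[
    {"translation": [0, 0, 0], "dr": [0, 0, -0.094]},
    {"translation": [0.1, 0.03, 0], "dr": [0, 0, 0]},
    {"translation": [0.11, 0.03, 0], "dr": [0, 0, 0]},
    {"translation": [0.11, 0.03, 0], "dr": [0, 0, 0]},
    {"translation": [0.106, 0.05, 0], "dr": [0, 0, 0]},
    {"translation": [0, 0.12, 0], "dr": [0, 0, 0]},
    {"translation": [0, 0.15, 0], "dr": [0, 0, 0]},
    {"translation": [0, 0.15, 0], "dr": [0, 0, 0]},
    {"translation": [0, 0.15, 0], "dr": [0, 0, 0]},
    {"translation": [0, 0.15, 0], "dr": [0, 0, 0]},
    {"translation": [0, 0.15, 0], "dr": [0, 0, 0]},
    {"translation": [0, 0.15, 0], "dr": [0, 0, 0]},
    {"translation": [0, 0.15, 0], "dr": [0, 0, 0]},
    {"translation": [0, 0.15, 0], "dr": [0, 0, 0]},
    {"translation": [0, 0.15, 0], "dr": [0, 0, 0]},
    {"translation": [0, 0.15, 0], "dr": [0, 0, 0]},
    {"translation": [0, 0.15, 0], "dr": [0, 0, 0]},
    {"translation": [0, 0.15, 0], "dr": [0, 0, 0]},
    {"translation": [0, 0.15, 0], "dr": [0, 0, 0]},
    {"translation": [0, 0.1, 0], "dr": [0, 0, 0]},
  ],
)

```text
time_s: 47.22
eef_pos: [0.5468, 0.1328, 0.1452]
eef_rot: [-3.141, -0.004, 3.131]
contact_force: [-0.4, -0.6, -0.4]
finger_gap: 0.06
grip_force: 54.0
```

```bash
python3 - <<'E'
from h2 import *
P=[]
for _ in range(4): S=cam('scene');s=bot.sense();P.append(s['eef_pos'])
P=np.mean(P[1:],0);print(P,s['eef_rot'],s['finger_gap'])
delta(b2w(-.085,-.075,.0205),np.pi+BA,cur=P)
E
```

```text
[0.54710635 0.13179131 0.14541541] [-3.14030457 -0.00329147  3.13077539] 0.059849249908239574
turn [-0.002 -0.006  0.002] shift after [-0.129 -0.003  0.625] before [-0.131 -0.002  0.624]
```

Request:
apply_moves(
  series=[
    {"translation": [0, 0, 0.08], "dr": [0, 0, 0]},
    {"translation": [0, 0, 0.1], "dr": [0, 0, 0]},
    {"translation": [0, 0, 0.1], "dr": [0, 0, 0]},
    {"translation": [0, 0, 0.1], "dr": [0, 0, 0]},
    {"translation": [0, 0, 0.05], "dr": [0, 0, 0]},
    {"translation": [-0.04, 0, 0], "dr": [0, 0, 0]},
    {"translation": [-0.045, 0, 0], "dr": [0, 0, 0]},
    {"translation": [-0.04, 0, 0], "dr": [0, 0, 0]},
    {"translation": [0, 0, 0], "dr": [0, 0, 0]},
    {"translation": [0, 0, 0.05], "dr": [0, 0, 0]},
    {"translation": [0, 0, 0.05], "dr": [0, 0, 0]},
    {"translation": [0, 0, 0.04], "dr": [0, 0, 0]},
    {"translation": [0, 0, 0.03], "dr": [0, 0, 0]},
    {"translation": [0, 0, 0.02], "dr": [0, 0, 0]},
    {"translation": [0, 0, 0.005], "dr": [0, 0, 0]},
    {"translation": [0, 0, 0], "dr": [0, 0, 0]},
    {"translation": [0, 0, 0], "dr": [0, 0, 0]},
  ],
)

```text
time_s: 48.83
eef_pos: [0.5738, 0.1304, 0.0227]
eef_rot: [3.142, 0.0, 3.13]
contact_force: [-0.1, -0.9, 0.5]
finger_gap: 0.0602
grip_force: 54.0
```

Request:
apply_moves(
  series=[
    {"translation": [0, 0, 0.007], "dr": [0, 0, 0]},
    {"translation": [0, 0, 0], "dr": [0, 0, 0]},
    {"translation": [0, 0, 0], "dr": [0, 0, 0]},
  ],
)

```text
time_s: 49.08
eef_pos: [0.5739, 0.1304, 0.0215]
eef_rot: [3.141, 0.0, 3.129]
contact_force: [0.6, 0.6, 0.9]
finger_gap: 0.0601
grip_force: 54.0
```

Request:
apply_moves(
  series=[
    {"translation": [0, 0, 0.01], "dr": [0, 0, 0]},
    {"translation": [0, 0, 0], "dr": [0, 0, 0]},
    {"translation": [0, 0, 0], "dr": [0, 0, 0]},
  ],
)

```text
time_s: 49.33
eef_pos: [0.5736, 0.1302, 0.0191]
eef_rot: [-3.142, -0.0, 3.129]
contact_force: [0.5, 0.2, -1.2]
finger_gap: 0.0598
grip_force: 54.0
```

Request:
apply_moves(
  series=[
    {"translation": [0, 0, 0.008], "dr": [0, 0, 0]},
    {"translation": [0, 0, 0], "dr": [0, 0, 0]},
    {"translation": [0, 0, 0], "dr": [0, 0, 0]},
  ],
)

```text
time_s: 49.58
eef_pos: [0.574, 0.1303, 0.018]
eef_rot: [3.142, 0.001, 3.129]
contact_force: [-1.2, -0.5, 3.1]
finger_gap: 0.0599
grip_force: 54.4
```

Request:
apply_moves(
  series=[
    {"translation": [0, 0, 0], "dr": [0, 0, 0]},
    {"translation": [0, 0, 0], "dr": [0, 0, 0]},
    {"translation": [0, 0, 0], "dr": [0, 0, 0]},
    {"translation": [0, 0, 0], "dr": [0, 0, 0]},
    {"translation": [0, 0, -0.04], "dr": [0, 0, 0]},
    {"translation": [0, 0, -0.1], "dr": [0, 0, 0]},
    {"translation": [0, 0, -0.14], "dr": [0, 0, 0]},
    {"translation": [0, 0, -0.14], "dr": [0, 0, 0]},
    {"translation": [0, 0, -0.14], "dr": [0, 0, 0]},
    {"translation": [0, 0, -0.14], "dr": [0, 0, 0]},
    {"translation": [0.12, 0.06, 0], "dr": [0, 0, 0]},
    {"translation": [0.12, 0.06, 0], "dr": [0, 0, 0]},
    {"translation": [0.12, 0.06, 0], "dr": [0, 0, 0]},
    {"translation": [0.12, 0.06, 0], "dr": [0, 0, 0]},
    {"translation": [0.12, 0.06, 0], "dr": [0, 0, 0]},
    {"translation": [0.12, 0.06, 0], "dr": [0, 0, 0]},
    {"translation": [0.12, 0.02, 0], "dr": [0, 0, 0]},
    {"translation": [0, 0, 0], "dr": [0, 0, 0]},
  ],
  claw=0.86,
)

```text
time_s: 51.08
eef_pos: [0.4026, 0.2086, 0.158]
eef_rot: [-3.142, -0.002, 3.132]
contact_force: [0.2, -0.9, -0.5]
finger_gap: 0.073
grip_force: 0.0
```

```bash
cat > tb.py <<'E'
from h2 import *
T=cam('top','t10.png');P=[]
for _ in range(3): S=cam('scene');s=bot.sense();P.append(s['eef_pos'])
P=np.mean(P,0);print(P,s['eef_rot'],s['joint_pos'])
h=cv2.cvtColor(T['image'],cv2.COLOR_RGB2HSV);m=cv2.inRange(h,(45,80,40),(90,255,255));m[:,:225]=0;m[:195]=0
m=cv2.morphologyEx(m,3,np.ones((7,7)))
for c in cv2.findContours(m,0,2)[0]:
    if cv2.contourArea(c)>200:
        w=world(T,c.reshape(-1,2),.056);w=np.array([w2b(p)[:2]*1000 for p in w],np.float32);print('board',cv2.boxPoints(cv2.minAreaRect(w)).round().tolist())
print(delta(b2w(-.257,0,.018),np.pi+BA,cur=P)[0])
E
python3 tb.py
```

```text
[0.40714632 0.20854656 0.15828352] [3.14111458e+00 1.48675595e-03 3.12923494e+00] [ 4.72886582e-01  7.07747697e-02 -4.48937554e-01  1.04954589e+00
 -2.70575689e-04  4.85243732e-01]
board [[-158.0, -99.0], [-37.0, -99.0], [-36.0, -49.0], [-158.0, -48.0]]
board [[-161.0, 106.0], [-159.0, 51.0], [-35.0, 55.0], [-37.0, 110.0]]
turn [ 0.001  0.003 -0.   ] shift after [ 0.027 -0.003  0.701] before [ 0.028 -0.003  0.701]
[0.40181881 0.20800962 0.018     ]
```

Both boards lie flat and parallel on the tray. Grasping the pull and pushing home.

Request:
apply_moves(
  series=[
    {"translation": [0.02, 0, 0.12], "dr": [0, 0, 0]},
    {"translation": [0, 0, 0.14], "dr": [0, 0, 0]},
    {"translation": [0, 0, 0.14], "dr": [0, 0, 0]},
    {"translation": [0, 0, 0.12], "dr": [0, 0, 0]},
    {"translation": [0, 0, 0.1], "dr": [0, 0, 0]},
    {"translation": [0, 0, 0.08], "dr": [0, 0, 0]},
    {"translation": [0, 0, 0], "dr": [0, 0, 0]},
    {"translation": [0, 0, 0], "dr": [0, 0, 0]},
  ],
)

```text
time_s: 51.95
eef_pos: [0.4027, 0.2077, 0.0171]
eef_rot: [-3.141, -0.002, 3.128]
contact_force: [-0.2, 0.2, 0.0]
finger_gap: 0.0735
grip_force: 0.0
```

Request:
apply_moves(
  series=[
    {"translation": [0, 0, 0], "dr": [0, 0, 0]},
    {"translation": [0, 0, 0], "dr": [0, 0, 0]},
    {"translation": [0, 0, 0], "dr": [0, 0, 0]},
    {"translation": [0, 0, 0], "dr": [0, 0, 0]},
    {"translation": [0, 0, 0], "dr": [0, 0, 0]},
    {"translation": [0, 0, 0], "dr": [0, 0, 0]},
    {"translation": [-0.015, 0, 0], "dr": [0, 0, 0]},
    {"translation": [-0.03, 0, 0], "dr": [0, 0, 0]},
    {"translation": [-0.04, 0, 0], "dr": [0, 0, 0]},
    {"translation": [-0.05, 0, 0], "dr": [0, 0, 0]},
    {"translation": [-0.05, 0, 0], "dr": [0, 0, 0]},
  ],
  claw=0,
  newtons=50,
)

```text
time_s: 52.87
eef_pos: [0.44, 0.2081, 0.0191]
eef_rot: [3.141, 0.001, 3.13]
contact_force: [-4.0, -1.5, 9.8]
finger_gap: 0.0449
grip_force: 51.9
```

Request:
apply_moves(
  series=[
    {"translation": [-0.05, 0, 0], "dr": [0, 0, 0]},
    {"translation": [-0.05, 0, 0], "dr": [0, 0, 0]},
    {"translation": [-0.05, 0, 0], "dr": [0, 0, 0]},
    {"translation": [-0.05, 0, 0], "dr": [0, 0, 0]},
    {"translation": [-0.05, 0, 0], "dr": [0, 0, 0]},
    {"translation": [-0.05, 0, 0], "dr": [0, 0, 0]},
    {"translation": [-0.05, 0, 0], "dr": [0, 0, 0]},
    {"translation": [-0.05, 0, 0], "dr": [0, 0, 0]},
    {"translation": [-0.05, 0, 0], "dr": [0, 0, 0]},
    {"translation": [-0.05, 0, 0], "dr": [0, 0, 0]},
    {"translation": [-0.05, 0, 0], "dr": [0, 0, 0]},
    {"translation": [-0.05, 0, 0], "dr": [0, 0, 0]},
    {"translation": [-0.05, 0, 0], "dr": [0, 0, 0]},
    {"translation": [-0.05, 0, 0], "dr": [0, 0, 0]},
    {"translation": [-0.04, 0, 0], "dr": [0, 0, 0]},
    {"translation": [-0.03, 0, 0], "dr": [0, 0, 0]},
    {"translation": [-0.01, 0, 0], "dr": [0, 0, 0]},
    {"translation": [0, 0, 0], "dr": [0, 0, 0]},
    {"translation": [0, 0, 0], "dr": [0, 0, 0]},
  ],
)

```text
time_s: 54.45
eef_pos: [0.5971, 0.206, 0.0192]
eef_rot: [3.141, 0.003, 3.129]
contact_force: [0.6, -1.3, 4.7]
finger_gap: 0.0449
grip_force: 51.5
```

Request:
apply_moves(
  series=[
    {"translation": [-0.01, 0, 0], "dr": [0, 0, 0]},
    {"translation": [-0.005, 0, 0], "dr": [0, 0, 0]},
    {"translation": [0, 0, 0], "dr": [0, 0, 0]},
    {"translation": [0, 0, 0], "dr": [0, 0, 0]},
  ],
)

```text
time_s: 54.78
eef_pos: [0.5974, 0.206, 0.0191]
eef_rot: [3.141, -0.001, 3.13]
contact_force: [-7.1, -2.6, 11.3]
finger_gap: 0.045
grip_force: 52.2
```

Request:
apply_moves(
  series=[
    {"translation": [-0.005, 0, 0], "dr": [0, 0, 0]},
    {"translation": [0, 0, 0], "dr": [0, 0, 0]},
    {"translation": [0, 0, 0], "dr": [0, 0, 0]},
  ],
)

```text
time_s: 55.03
eef_pos: [0.5974, 0.206, 0.0191]
eef_rot: [3.141, -0.003, 3.13]
contact_force: [-9.5, -2.3, 15.2]
finger_gap: 0.0452
grip_force: 52.5
```

Request:
apply_moves(
  series=[
    {"translation": [0, 0, 0], "dr": [0, 0, 0]},
    {"translation": [0, 0, 0], "dr": [0, 0, 0]},
    {"translation": [0, 0, 0], "dr": [0, 0, 0]},
    {"translation": [0, 0, 0], "dr": [0, 0, 0]},
    {"translation": [0, 0, 0], "dr": [0, 0, 0]},
    {"translation": [0, 0, -0.05], "dr": [0, 0, 0]},
    {"translation": [0, 0, -0.1], "dr": [0, 0, 0]},
    {"translation": [0.05, 0, -0.12], "dr": [0, 0, 0]},
    {"translation": [0.1, 0, -0.14], "dr": [0, 0, 0]},
    {"translation": [0.1, 0, -0.14], "dr": [0, 0, 0]},
    {"translation": [0.05, 0, -0.14], "dr": [0, 0, 0]},
    {"translation": [0, 0, -0.14], "dr": [0, 0, 0]},
    {"translation": [0, 0, -0.14], "dr": [0, 0, 0]},
    {"translation": [0, 0, -0.14], "dr": [0, 0, 0]},
    {"translation": [0, 0, -0.14], "dr": [0, 0, 0]},
    {"translation": [0, 0, -0.14], "dr": [0, 0, 0]},
    {"translation": [0, 0, -0.1], "dr": [0, 0, 0]},
    {"translation": [0, 0, 0], "dr": [0, 0, 0]},
  ],
  claw=0.8,
)

```text
time_s: 56.53
eef_pos: [0.5414, 0.2074, 0.3214]
eef_rot: [3.139, 0.007, 3.129]
contact_force: [0.1, -0.3, 0.3]
finger_gap: 0.0684
grip_force: 0.0
```

Request:
apply_moves(
  series=[
    {"translation": [0, 0, 0], "dr": [0, 0, 0.2]},
    {"translation": [0, 0, 0], "dr": [0, 0, 0.2]},
    {"translation": [0, 0, 0], "dr": [0, 0, 0.2]},
    {"translation": [0, 0, 0], "dr": [0, 0, 0.2]},
    {"translation": [0, 0, 0], "dr": [0, 0, 0.2]},
    {"translation": [0, 0, 0], "dr": [0, 0, 0.2]},
    {"translation": [0, 0, 0], "dr": [0, 0, 0.2]},
    {"translation": [0, 0, 0], "dr": [0, 0, 0.2]},
    {"translation": [0, 0, 0], "dr": [0, 0, 0.2]},
    {"translation": [0, 0, 0], "dr": [0, 0, 0.2]},
    {"translation": [0, 0, 0], "dr": [0, 0, 0.2]},
    {"translation": [0, 0, 0], "dr": [0, 0, 0.2]},
    {"translation": [0, 0, 0], "dr": [0, 0, 0.2]},
    {"translation": [0, 0, 0], "dr": [0, 0, 0.2]},
    {"translation": [0, 0, 0], "dr": [0, 0, 0.2]},
    {"translation": [0, 0, 0], "dr": [0, 0, 0]},
  ],
)

```text
time_s: 57.87
eef_pos: [0.5393, 0.2066, 0.3155]
eef_rot: [-3.141, 0.0, 1.556]
contact_force: [0.2, 0.6, -0.9]
finger_gap: 0.0685
grip_force: 0.0
```

```bash
python3 - <<'E'
from h2 import *
P=[]
for _ in range(3): S=cam('scene','s11.png');T=cam('top','t11.png');s=bot.sense();P.append(s['eef_pos'])
P=np.mean(P,0);print(P,s['eef_rot'],s['finger_gap'])
delta(b2w(.0055,0,.2495),np.pi/2+BA,cur=P)
E
```

```text
[0.53947877 0.20666282 0.31551571] [-3.14151168e+00  4.61814542e-05  1.56007201e+00] 0.06785337478090267
turn [-0.     0.     0.003] shift after [-0.002  0.624  0.33 ] before [-0.002  0.624  0.33 ]
```

Request:
apply_moves(
  series=[
    {"translation": [0, 0.1, 0], "dr": [0, 0, 0]},
    {"translation": [0, 0.13, 0], "dr": [0, 0, 0]},
    {"translation": [0, 0.13, 0], "dr": [0, 0, 0]},
    {"translation": [0, 0.13, 0], "dr": [0, 0, 0]},
    {"translation": [0, 0.1, 0], "dr": [0, 0, 0]},
    {"translation": [0, 0.034, 0], "dr": [0, 0, 0]},
    {"translation": [0, 0, 0], "dr": [0, 0, 0]},
    {"translation": [0, 0, 0.1], "dr": [0, 0, 0]},
    {"translation": [0, 0, 0.12], "dr": [0, 0, 0]},
    {"translation": [0, 0, 0.08], "dr": [0, 0, 0]},
    {"translation": [0, 0, 0.03], "dr": [0, 0, 0]},
    {"translation": [0, 0, 0], "dr": [0, 0, 0]},
    {"translation": [0, 0, 0], "dr": [0, 0, 0]},
  ],
)

```text
time_s: 59.25
eef_pos: [0.6638, 0.2054, 0.2506]
eef_rot: [3.141, -0.0, 1.559]
contact_force: [0.7, -0.3, 0.7]
finger_gap: 0.0683
grip_force: 0.0
```

Request:
apply_moves(
  series=[
    {"translation": [0, 0, 0], "dr": [0, 0, 0]},
    {"translation": [0, 0, 0], "dr": [0, 0, 0]},
    {"translation": [0, 0, 0], "dr": [0, 0, 0]},
    {"translation": [0, 0, 0], "dr": [0, 0, 0]},
    {"translation": [0, 0, 0], "dr": [0, 0, 0]},
    {"translation": [0, 0, 0], "dr": [0, 0, 0]},
    {"translation": [0, 0, 0], "dr": [0, 0, 0]},
    {"translation": [0, 0, 0], "dr": [0, 0, 0]},
    {"translation": [0, 0, 0], "dr": [0, 0, 0]},
  ],
  claw=0,
  newtons=60,
)

```text
time_s: 60.0
eef_pos: [0.6633, 0.2053, 0.2497]
eef_rot: [-3.14, -0.0, 1.559]
contact_force: [-4.7, 0.2, 2.4]
finger_gap: 0.0107
grip_force: 58.4
```

Request:
apply_moves(
  series=[
    {"translation": [0, 0, 0.02], "dr": [0, 0, 0]},
    {"translation": [0, 0, 0.035], "dr": [0, 0, 0]},
    {"translation": [0, 0, 0.035], "dr": [0, 0, 0]},
    {"translation": [0, 0, 0.035], "dr": [0, 0, 0]},
    {"translation": [0, 0, 0.035], "dr": [0, 0, 0]},
    {"translation": [0, 0, 0.035], "dr": [0, 0, 0]},
    {"translation": [0, 0, 0.035], "dr": [0, 0, 0]},
    {"translation": [0, 0, 0.035], "dr": [0, 0, 0]},
    {"translation": [0, 0, 0.035], "dr": [0, 0, 0]},
    {"translation": [0, 0, 0.035], "dr": [0, 0, 0]},
    {"translation": [0, 0, 0.035], "dr": [0, 0, 0]},
    {"translation": [0, 0, 0.035], "dr": [0, 0, 0]},
    {"translation": [0, 0, 0.035], "dr": [0, 0, 0]},
    {"translation": [0, 0, 0.03], "dr": [0, 0, 0]},
    {"translation": [0, 0, 0.01], "dr": [0, 0, 0]},
    {"translation": [0, 0, 0], "dr": [0, 0, 0]},
    {"translation": [0, 0, 0], "dr": [0, 0, 0]},
  ],
)

```text
time_s: 61.42
eef_pos: [0.6633, 0.2053, 0.1529]
eef_rot: [-3.139, 0.0, 1.559]
contact_force: [-5.0, 1.7, -2.4]
finger_gap: 0.0113
grip_force: 58.4
```

Request:
apply_moves(
  series=[
    {"translation": [0, 0, 0.01], "dr": [0, 0, 0]},
    {"translation": [0, 0, 0.005], "dr": [0, 0, 0]},
    {"translation": [0, 0, 0], "dr": [0, 0, 0]},
    {"translation": [0, 0, 0], "dr": [0, 0, 0]},
  ],
)

```text
time_s: 61.75
eef_pos: [0.6635, 0.2053, 0.1527]
eef_rot: [-3.141, -0.001, 1.559]
contact_force: [-11.6, -0.8, 11.6]
finger_gap: 0.011
grip_force: 59.9
```

Request:
apply_moves(
  series=[
    {"translation": [0, 0, 0.008], "dr": [0, 0, 0]},
    {"translation": [0, 0, 0], "dr": [0, 0, 0]},
    {"translation": [0, 0, 0], "dr": [0, 0, 0]},
  ],
)

```text
time_s: 62.0
eef_pos: [0.6636, 0.2053, 0.1527]
eef_rot: [3.141, -0.001, 1.559]
contact_force: [-13.5, -2.0, 19.0]
finger_gap: 0.0113
grip_force: 60.7
```

Request:
apply_moves(
  series=[
    {"translation": [0, 0, 0], "dr": [0, 0, 0]},
    {"translation": [0, 0, 0], "dr": [0, 0, 0]},
    {"translation": [0, 0, 0], "dr": [0, 0, 0]},
    {"translation": [0, 0, 0], "dr": [0, 0, 0]},
    {"translation": [0, 0, 0], "dr": [0, 0, 0]},
    {"translation": [0, 0, 0], "dr": [0, 0, 0]},
    {"translation": [0, 0, -0.05], "dr": [0, 0, 0]},
    {"translation": [0, 0, -0.12], "dr": [0, 0, 0]},
    {"translation": [0, 0, -0.14], "dr": [0, 0, 0]},
    {"translation": [0, 0, -0.14], "dr": [0, 0, 0]},
    {"translation": [0, 0, -0.14], "dr": [0, 0, 0]},
    {"translation": [0, 0, -0.14], "dr": [0, 0, 0]},
    {"translation": [0, -0.12, 0], "dr": [0, 0, 0]},
    {"translation": [0, -0.15, 0], "dr": [0, 0, 0]},
    {"translation": [0, -0.15, 0], "dr": [0, 0, 0]},
    {"translation": [0, -0.15, 0], "dr": [0, 0, 0]},
    {"translation": [0, -0.15, 0], "dr": [0, 0, 0]},
    {"translation": [0, -0.12, 0], "dr": [0, 0, 0]},
    {"translation": [0, 0, 0], "dr": [0, 0, 0]},
  ],
  claw=0.6,
)

```text
time_s: 63.58
eef_pos: [0.4927, 0.2072, 0.2967]
eef_rot: [-3.141, -0.001, 1.56]
contact_force: [0.3, -0.4, 0.7]
finger_gap: 0.0512
grip_force: 0.0
```

```bash
python3 - <<'E'
from h2 import *
S=cam('scene');T=cam('top');print(bot.sense()['eef_pos'])
a=cv2.resize(S['image'][130:320,270:430],None,fx=3,fy=3,interpolation=2)
b=cv2.resize(T['image'][120:310,210:310+60-50],None,fx=3,fy=3,interpolation=2)
cv2.imwrite('pics/end.png',np.hstack([a,b])[:,:,::-1])
for p in(b2w(.005,0,.198),b2w(-.062,0,.073)):print(px(S,p),px(T,p))
E
```

```text
[0.49638283 0.20743356 0.29636699]
[[325.75008589 194.15895716]] [[284.86332894 204.53247098]]
[[304.6694615  237.71792266]] [[288.10878733 234.92800184]]
```

View pics/end.png

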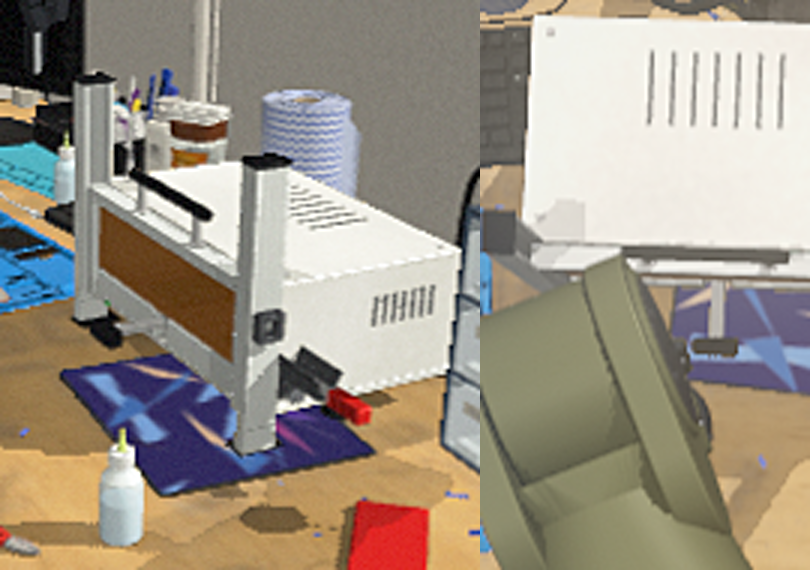

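The picture shows the sash shut, the tray home, the pin in its saddle and the bottle upright at (120,500). I'll do a numeric comparison with the first picture, then hand in.

```bash
python3 - <<'E'
from h2 import *
S=cam('scene')['image'][:,:,::-1];A=cv2.imread('pics/scene0.png');ok=True
for n,(x,y,w,h) in {'bar':(310,180,35,25),'pull':(298,230,18,16)}.items():
    t=A[y:y+h,x:x+w];r=cv2.matchTemplate(cv2.resize(S[y-6:y+h+6,x-6:x+w+6],None,fx=4,fy=4,interpolation=2),cv2.resize(t,None,fx=4,fy=4,interpolation=2),5)
    _,v,_,l=cv2.minMaxLoc(r);d=(np.array(l)-24)/4;print(n,v,d);ok&=abs(d).max()<=1
if ok: print(bot.job_done())
E
```

```text
bar 0.9984546899795532 [0. 0.]
pull 0.9968357682228088 [0. 0.]
the job is handed in; nothing more can be done
None
```

I finished the job and handed it in at about 64 s: the pin is parked in its saddle, the bottle stands clear on the right, both green boards (the only two there) lie flat on the tray, the tray is home and the sash is shut. My final picture check matched the sash bar and tray pull to their starting positions; the hand-in gave no score back.

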